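Seat the studio mirror on the folding table easel

TASK

Set up the painter's mirror: first raise the hinged A-frame of the folded table easel all the way up to its stop, then take the framed mirror out of the board rack and seat it on the easel with its glass to the front. It should stand centred with its lower edge down on both shoes and pushed fully back, so that its back lies flat against both shoe heels and the head pad and it cannot rock; then let go. Handle the glass gently, never set it on the table, and leave the canvases, the water tub, the brush can and the eraser where they are.

Things in the scene. Friction and masses are not known exactly. Their poses are not given: they have to be found in the camera images.
- easel: Base of a small pale-wood folding table easel, fixed to the table: an open frame 200 (x) x 170 (y) mm, 18 mm high, with two steel quadrant stays. Origin: centre of the underside. Its +x is the easel's front, y its width, z up. An A-frame leaf hinges on it about a level axis along y that lies 75 mm in front of the origin and 30 mm above the table; folded, the leaf leans back (towards -x) over the base.
- leaf (a joint): Angle of the easel's A-frame leaf in rad: 0 lies flat back over the base, 1.309 (75 degrees, so leaning 15 degrees back from upright) is the stop, fully raised. The friction hinge keeps it wherever it is left; raising it takes about 7 to 10 N at the head, and a push of more than about 5 N on its front at the head would fold it back a little. It starts half folded, at 0.25 to 0.75. The leaf is two legs that meet at a head block; all its parts turn together about the hinge.
- easel_hinge (a point): Middle of the hinge axis of the leaf. Axes of this and the two next points turn with the leaf: z runs up along the leaf from hinge to head, x out of its front face, y along the hinge axis.
- easel_head (a point): Middle of the head block on top of the leaf, 150 mm up the leaf from the hinge: 32 mm wide along y, 14 mm thick along x, reaching from 25 mm below to 17 mm above this point along z. Free on both sides, to be pinched across y. Leaf axes.
- easel_seat (a point): Middle of the seat, 34 mm up the leaf from the hinge and 11 mm in front of its mid-plane: midway between the two shoes, at the level of their ledges (z) and in the plane of the shoe heels and the head pad (x). Leaf axes. A mirror that is rightly seated has its lower edge at z = 0 here and its back in the plane x = 0, its own axes parallel to these.
- shoe_left: One of two dark steel shoes with cork heel, 22 mm wide, 45 mm to the +y side of the seat point. Each has a ledge that carries the lower edge, a heel behind it (20 mm high above the ledge, face in the seat plane), and a lip 26 mm in front of the heel that stands 8 mm above the ledge: the 14 mm thick mirror goes between heel and lip.
- shoe_right: The other shoe, alike, 45 mm to the -y side of the seat point.
- head_pad: Round cork pad, 18 mm across, on the front of the leaf, its middle 103 mm up the leaf from the ledges and its face in the seat plane: the third point, on which the upper part of the mirror's back leans.
- rack: Wooden board rack fixed to the table: two rails 220 mm long along its x, tops 24 mm above the table, with pairs of dowels standing up to 80 mm above the table. Three slots across it, 75 mm apart along x (at -75, 0 and +75 mm), each about 21 mm wide. Origin: centre of the underside. The mirror and two lower canvases stand upright in the slots, in any order, glass and painted sides towards the rack's +x.
- mirror: Mirror in a plain dark wood frame, 190 mm high, 145 mm wide, 14 mm thick, about 0.36 kg (0.25 to 0.5); the tallest thing in the rack. Its glass and frame are flat, with straight edges. Origin: middle of its lower edge (mid-width, mid-thickness); z up along its height, y along its width, x through its thickness towards the glass side. Can be pinched across its thickness at the top edge.
- mirror_glass (a point): Middle of the mirror's glass side, 95 mm above its lower edge and 7 mm in front of its mid-plane.
- canvas_wide: Small stretched canvas standing in the rack, 130 wide x 100 high x 16 mm. Origin: middle of its lower edge. To be left alone.
- canvas_tall: Small stretched canvas standing in the rack, 95 wide x 125 high x 16 mm. Origin: middle of its lower edge. To be left alone.
- water_tub: Empty clear plastic tub, 88 mm across the rim, 80 mm high, between easel and rack. Origin: centre of its foot. To be left alone.
- brush_can: Tin can holding brushes, 72 mm across, about 200 mm high overall, at the far side. Origin: centre of its foot. To be left alone.
- eraser: Small eraser, 50 x 26 x 16 mm, lying between easel and rack. To be left alone.

How it is judged:
On the way, in this order (a step that is already met when the one before it is completed fails the run):
1. the easel's leaf is raised fully up while the mirror still waits in the rack (value of joint leaf above 1.25 rad and distance of mirror from where it was at the start of the episode below 0.02 m), for 0.2 s.
2. the mirror is lifted out of the rack (height (world z) of mirror above 0.085 m), for 0.1 s.
At the end, for the whole second after the job is handed in: Leaf above 1.25 rad; mirror released, at rest, its weight on both shoes (over 0.4 N each) and leaning on the head pad (over 0.1 N); glass to the front, edge within 3 mm of the ledges, back within 3.5 mm of the heels, centred within 15 mm, parallel to the seat within 0.035 rad (value of joint leaf above 1.25 rad and contact force between mirror and shoe_left above 0.4 N and contact force between mirror and shoe_right above 0.4 N and contact force between mirror and head_pad above 0.1 N and x of mirror in the frame of easel_seat between 0.004 and 0.0105 m and y of mirror in the frame of easel_seat between -0.015 and 0.015 m and z of mirror in the frame of easel_seat between -0.003 and 0.003 m and x of mirror_glass in the frame of easel_seat above 0.01 m and angle between the x axis of mirror and the x axis of easel_seat, either way round below 0.035 rad and angle between the z axis of mirror and the z axis of easel_seat, either way round below 0.035 rad and linear speed of mirror below 0.01 m/s and contact force between mirror and the fingers below 0.05 N); the robot touches nothing.
It fails at once if the mirror was set down or dropped on the table (its lower edge below 15 mm) (height (world z) of mirror below 0.015 m).
It fails at once if the mirror was knocked hard against the easel (over 60 N) (contact force between mirror and easel above 60 N).
It fails at once if a canvas was moved over 30 mm (distance of any of canvas_wide, canvas_tall from where it was at the start of the episode above 0.03 m).
It fails at once if the tub, the brush can or the eraser was moved over 40 mm (distance of any of water_tub, brush_can, eraser from where it was at the start of the episode above 0.04 m).
It also fails if it takes over 62 s, if anything falls off the work surface, if the arm or the gripper's body presses on something with over 40 N, if the wrist force passes 120 N, or if a joint passes its speed limit or range.

ROBOT

A 7-joint arm with a two-finger parallel gripper is mounted at the origin on the work surface. World frame = base frame: x ahead of the robot, y to its left, z up, the work surface at z = 0. Lengths are in m, angles in rad, forces in N, time in s.
With the tool pointing down it reaches from about 0.425 to 1.025 m from the base axis. Payload 9.4 kg.
Tool frame: the origin (TCP) lies at the very end of the fingers, on their centre line; the grasp point (between the pads) lies 19 mm behind it; y points along the fingers, x is the direction in which the jaws open and shut, and the axes are right-handed (so a half turn about y gives the same grasp; the last joint's range is limited). The gripper opens to 93 mm and grips with 3 to 60 N. Pads are 15 mm wide; open, the fingers measure 128 mm over their backs; the gripper's body (75 mm by 188 mm) begins 65 mm behind the grasp point.
Start: joints at [1.125, 0.599, -0.003, 1.599, 0.002, 0.943, -0.08], TCP at [0.261, -0.676, 0.187] pointing down, gripper open.
Joint ranges: [-2.57, 2.57], [-0.35, 1.97], [-1.29, 1.29], [0.11, 2.56], [-1.05, 4.19], [0.11, 1.86], [-2.63, 2.63]. Speed limits (rad/s): [2.22, 2.22, 3.01, 3.01, 3.14, 3.14, 3.14].

INTERFACE

Orientations are given as a rotation vector (axis times angle).
In Python, from bench import ctrl gives the robot as it stands.
- The arm moves only by the tool step_arm, never from a script. Its argument "rows" is a list of rows, each a list of 7 numbers: the shift along the tool's x, y, z in units of 0.3 m (1.0 is 0.3 m), then the turn, a rotation vector about the tool's x, y, z in units of 90 degrees (1.0 is 90 degrees), then the opening, from -1 (shut) to 1 (fully open), so that 0 is half open. A call has 1 to 20 rows; each row is the pose to reach, as a shift and turn from the pose measured when the call began, along the tool's axes at that moment; what a row does not reach only later rows make up. A row lasts 1/10 s, in which the tool goes at most 50 mm and 8.59 degrees, less where a joint would pass 70% of its speed; a pose out of reach is approached as far as the arm can. A call with a number of a shift or a turn outside -1 to 1 is refused whole. A call with a gripper value outside its range is refused whole. The fingers move at their own pace and stop on an object; "newtons" is the grip in N (left out, the last holds). Time passes only in rows, so rows that repeat a pose let the fingers close. It gives the time, the measured TCP pose, the force and the opening at its end, in the units of the state.
- ctrl.read_state(): the state, without advancing time (a new reading comes with each control period).
- ctrl.capture(name): name is "scene" or "top"; returns the picture (480x640x3 uint8, blue, green, red); there is no depth.
- ctrl.calibration(name): a dict with "K" (3x3 intrinsics, pixels), "eye" and "attitude" of the camera in the world. Camera axes: x right, y up, looking along -z (the intrinsics and any distortion apply to the point x, -y, -z); pixel columns grow to the right and rows downward; lengths in m; the calibration is good to about 2 mm. A picture is of the moment at which its call begins. calibration takes no time and is no camera call.
- ctrl.finish_job(): hands the job in, once; it reports no verdict.
The state is a dict: "t": time; "joint_pos": joint angles; "dq": joint speeds; "joint_efforts": joint torques, N m; "tool_pos": TCP position; "tool_rot": TCP orientation; "contact_force": force on the tool from outside, world axes, zero at the start; "ft_torque": the same for the moment, N m; "grip_width": finger opening in m.
Only numpy, scipy, OpenCV 4.12 (cv2) and the standard library are available. Lean on these libraries where they do the work, as an engineer would, in place of code of your own. Each camera call takes 0.05 s, during which the arm holds its last target.

## Working session

There is one attempt and no reset: what is moved stays moved. The work goes in short steps, Python scripts to look and compute and a tool call to move; the robot and the scene stay as the last step left them, time stands still between calls to the robot, and variables do not carry over. Pictures are saved under pics/ and viewed, and the job is handed in when it is done.

Besides the shell and the picture viewer there is one more tool, called as a command line: name --pt "numbers of a row" for each row, then --argument value for the rest. step_arm: Moves the arm, as the interface text tells. Its arguments: {"type":"object","properties":{"rows":{"type":"array","items":{"type":"array","items":{"type":"number","minimum":-1,"maximum":1}}},"newtons":{"type":"number"}},"required":["rows"]}

```bash
ls; mkdir -p pics; python3 - <<'E'
from bench import ctrl
import cv2,numpy as np
np.set_printoptions(precision=4,suppress=True)
s=ctrl.read_state(); print(s)
for n in("scene","top"):
    cv2.imwrite(f"pics/{n}0.png",ctrl.capture(n)); print(n,ctrl.calibration(n))
E
```

```text
pics
{'t': 0.0, 'joint_pos': array([ 1.1253,  0.6001, -0.0025,  1.6001,  0.0018,  0.9429, -0.0798]), 'dq': array([ 0.0006,  0.0009, -0.0006, -0.0009, -0.0005, -0.0006, -0.0005]), 'joint_efforts': array([  0.0012, -76.5066,   1.4977, -25.2349,  -0.0524,   0.0169,
         0.0001]), 'tool_pos': array([ 0.2611, -0.6758,  0.1863]), 'tool_rot': array([-1.3606,  0.9344, -0.9321]), 'contact_force': array([ 0.2647, -0.2973,  0.5395]), 'ft_torque': array([0.0066, 0.0158, 0.0217]), 'grip_width': 0.09288691380882652}
scene {'K': array([[460.5509,   0.    , 312.2811],
       [  0.    , 460.5509, 240.7248],
       [  0.    ,   0.    ,   1.    ]]), 'eye': array([1.1691, 0.2579, 0.9376]), 'attitude': array([0.4066, 0.6363, 1.9004])}
top {'K': array([[514.0686,   0.    , 323.7106],
       [  0.    , 514.0686, 238.1982],
       [  0.    ,   0.    ,   1.    ]]), 'eye': array([0.5054, 0.0111, 0.9898]), 'attitude': array([ 0.0822, -0.0859, -1.5742])}
```

View pics/scene0.png

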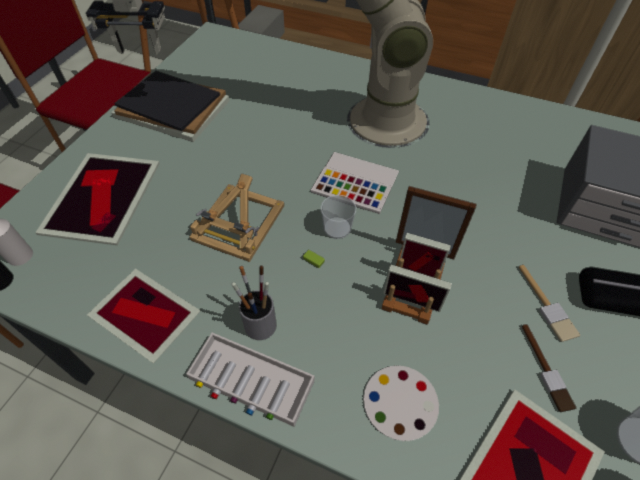

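View pics/top0.png

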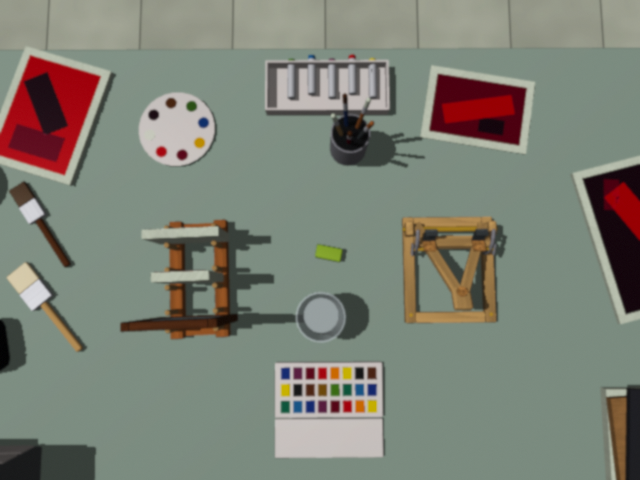

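```bash
cat > h.py <<'E'
import numpy as np, cv2
from scipy.spatial.transform import Rotation as R
from scipy.optimize import least_squares
from bench import ctrl
np.set_printoptions(precision=4,suppress=True)
CAL={n:ctrl.calibration(n) for n in("scene","top")}
def proj(n,P):
    c=CAL[n]; p=(np.atleast_2d(P)-c['eye'])@R.from_rotvec(c['attitude']).as_matrix()
    u=p*[1,-1,-1]; q=u@c['K'].T; return q[:,:2]/q[:,2:]
def ray(n,uv):
    c=CAL[n]; d=np.linalg.inv(c['K'])@[uv[0],uv[1],1]; return R.from_rotvec(c['attitude']).as_matrix()@(d*[1,-1,-1])
def onz(n,uv,z):
    e=CAL[n]['eye']; d=ray(n,uv); return e+d*(z-e[2])/d[2]
def crop(n,img,x0,y0,x1,y1,s,name):
    c=cv2.resize(img[y0:y1,x0:x1],None,fx=s,fy=s,interpolation=cv2.INTER_CUBIC)
    for x in range((x0//20+1)*20,x1,20): cv2.putText(c,str(x),(int((x-x0)*s)-10,8),0,.3,(255,255,255),1); cv2.line(c,(int((x-x0+.5)*s),10),(int((x-x0+.5)*s),16),(255,255,255),1)
    for y in range((y0//20+1)*20,y1,20): cv2.putText(c,str(y),(0,int((y-y0)*s)+4),0,.3,(255,255,255),1); cv2.line(c,(22,int((y-y0+.5)*s)),(28,int((y-y0+.5)*s)),(255,255,255),1)
    cv2.imwrite(f"pics/{name}.png",c)
E
python3 - <<'E'
from h import *
t=cv2.imread('pics/top0.png'); s=cv2.imread('pics/scene0.png')
crop('top',t,390,205,510,335,4.5,'te'); crop('top',t,110,210,260,350,4.2,'tr')
crop('scene',s,180,165,300,265,6,'se'); crop('scene',s,370,175,490,335,3.7,'sr')
print(onz('top',(405,217),.018),onz('top',(495,321),.018))
E
```

```text
[ 0.6497 -0.147   0.018 ] [ 0.4524 -0.311   0.018 ]
```

View pics/te.png

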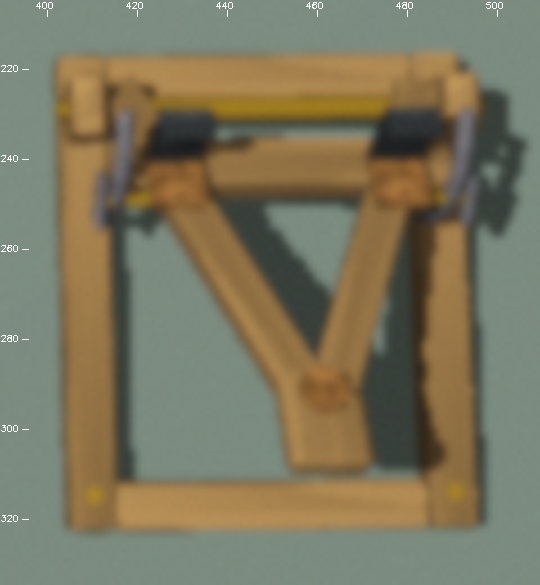

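View pics/se.png

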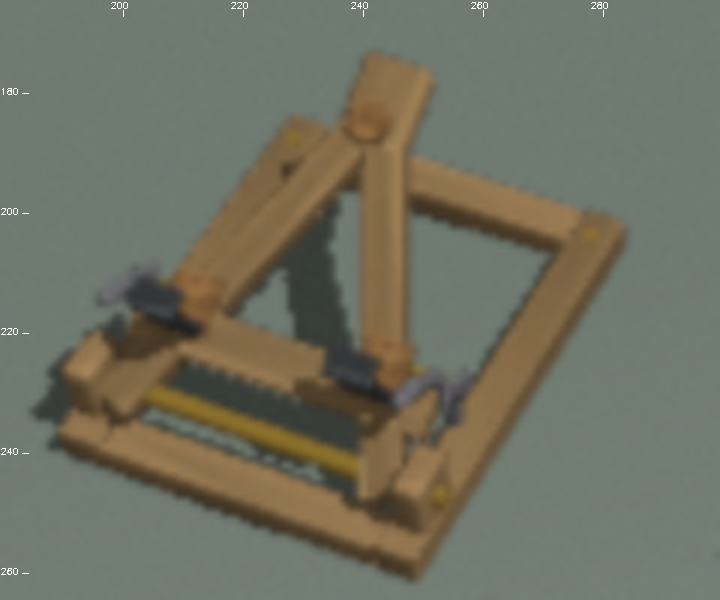

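View pics/tr.png

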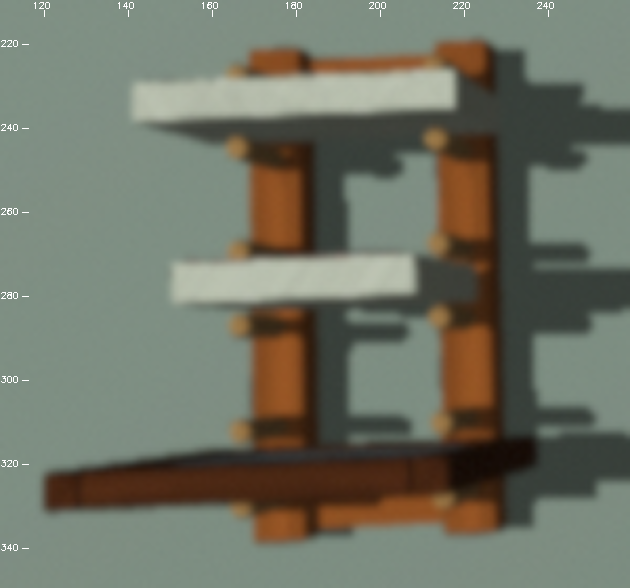

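View pics/sr.png

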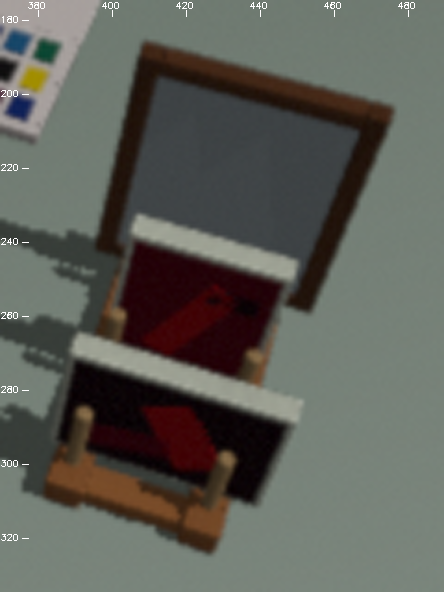

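```bash
cat >> h.py <<'E'
def rz(a): return np.array([[np.cos(a),-np.sin(a),0],[np.sin(a),np.cos(a),0],[0,0,1]])
def leaf2base(P,th):
    P=np.atleast_2d(P); zl=np.array([-np.cos(th),0,np.sin(th)]); xl=np.array([np.sin(th),0,np.cos(th)])
    return np.array([.075,0,.03])+P[:,:1]*xl+P[:,1:2]*[0,1,0]+P[:,2:]*zl
def base2w(P,e): return np.atleast_2d(P)@rz(e[2]).T+[e[0],e[1],0]
def leaf2w(P,e,th): return base2w(leaf2base(P,th),e)
def mir2w(P,m): # m=x,y,yaw,pitch
    return np.atleast_2d(P)@(rz(m[2])@R.from_rotvec([0,m[3],0]).as_matrix()).T+[m[0],m[1],.024]
def box(x,y,z):
    c=np.array([[a,b,d] for a in x for b in y for d in z]); return c,[(i,j) for i in range(8) for j in range(i+1,8) if bin(i^j).count('1')==1]
def draw(n,img,P,E,col):
    q=proj(n,P)*4+2
    for i,j in E: cv2.line(img,tuple(int(v) for v in q[i]),tuple(int(v) for v in q[j]),col,1,cv2.LINE_AA)
E
cat > fit.py <<'E'
from h import *
B=lambda a,b:[.1*a,.085*b,.018]
obs=[('top',B(1,1),(402.3,216.8)),('top',B(-1,1),(404.7,322.4)),('top',B(-1,-1),(495.8,322.2)),
('scene',B(1,-1),(189,237)),('scene',B(1,1),(249.2,258.3)),('scene',B(-1,1),(283.7,202)),('scene',B(-1,-1),(227.8,184.2))]
obl=[('top',[.007,.016,.167],(454,309)),('top',[.007,-.016,.167],(471.8,308.6)),('top',[.011,0,.137],(461.8,291.3)),
('scene',[.007,-.016,.167],(241.5,173)),('scene',[.007,.016,.167],(252,176.6)),('scene',[.011,0,.137],(240.6,185))]
def f(p):
    return np.concatenate([(proj(n,base2w(P,p))-uv).ravel() for n,P,uv in obs]+[(proj(n,leaf2w(P,p,p[3]))-uv).ravel() for n,P,uv in obl])
r=least_squares(f,[.55,-.23,0,.4],loss='soft_l1'); e=r.x; print('easel',e,r.fun.reshape(-1,2))
obm=[('top',[.007,.0725,.19],(120.2,322.0)),('top',[.007,-.0725,.19],(216.8,318.7)),('top',[-.007,.0725,.19],(120.2,331.5)),('top',[-.007,-.0725,.19],(216.7,326.3)),
('scene',[.007,.0725,0],(453,259)),('scene',[.007,.0725,.19],(475.7,205)),('scene',[-.007,-.0725,.19],(407.5,186))]
g=lambda m:np.concatenate([(proj(n,mir2w(P,m))-uv).ravel() for n,P,uv in obm])
r=least_squares(g,[.39,.25,0,0],loss='soft_l1'); m=r.x; print('mirror',m,r.fun.reshape(-1,2))
np.savez('fit.npz',e=e,m=m)
I={n:cv2.resize(cv2.imread(f'pics/{n}0.png'),None,fx=4,fy=4,interpolation=cv2.INTER_CUBIC) for n in('top','scene')}
for n in I:
    c,E=box((-.1,.1),(-.085,.085),(0,.018)); draw(n,I[n],base2w(c,e),E,(0,255,0))
    c,E=box((-.007,.007),(-.016,.016),(.125,.167)); draw(n,I[n],leaf2w(c,e,e[3]),E,(0,0,255))
    for s in(1,-1):
        c,E=box((.011,.037),(s*.045-.011,s*.045+.011),(.034,.042)); draw(n,I[n],leaf2w(c,e,e[3]),E,(255,255,0))
    c,E=box((-.007,.007),(-.0725,.0725),(0,.19)); draw(n,I[n],mir2w(c,m),E,(0,255,255))
t=I['top']; s=I['scene']
cv2.imwrite('pics/o1.png',np.hstack([t[840:1400,400:1000],])); cv2.imwrite('pics/o2.png',t[840:1340,1580:2040])
cv2.imwrite('pics/o3.png',s[650:1080,720:1200]); cv2.imwrite('pics/o4.png',s[700:1320,1480:2000][:600])
E
python3 fit.py; python3 -c "
import cv2,numpy as np
a=[cv2.imread(f'pics/o{i}.png') for i in (1,2,3,4)]
def pad(x): 
    y=np.zeros((600,600,3),np.uint8); h,w=min(600,x.shape[0]),min(600,x.shape[1]); y[:h,:w]=x[:h,:w]; return y
cv2.imwrite('pics/oA.png',cv2.resize(np.hstack([pad(a[0]),pad(a[3])]),(800,400))); cv2.imwrite('pics/oB.png',cv2.resize(np.hstack([pad(a[1])[:,:480],pad(a[2])[:,:480]]),(800,500)))"
```

```text
easel [ 0.5515 -0.2278  0.0059  0.445 ] [[ 0.1901 -0.4733]
 [ 0.717  -0.1702]
 [ 0.468  -0.9918]
 [ 0.2868 -0.5897]
 [-0.0244 -0.2447]
 [ 0.6501 -0.929 ]
 [ 0.6953 -1.0638]
 [ 0.0103 -0.4953]
 [ 1.0074 -0.3051]
 [-0.5273  0.0981]
 [ 0.0932  0.1221]
 [ 0.8361  0.0373]
 [ 1.6234  0.1263]]
mirror [0.4602 0.2405 0.0463 0.0017] [[-0.163   0.2415]
 [ 0.5523 -1.5242]
 [-0.0825  0.2526]
 [ 0.9252  0.3631]
 [ 0.7642  0.2171]
 [-0.0225  2.2824]
 [ 1.0015 -1.2224]]
```

View pics/oA.png

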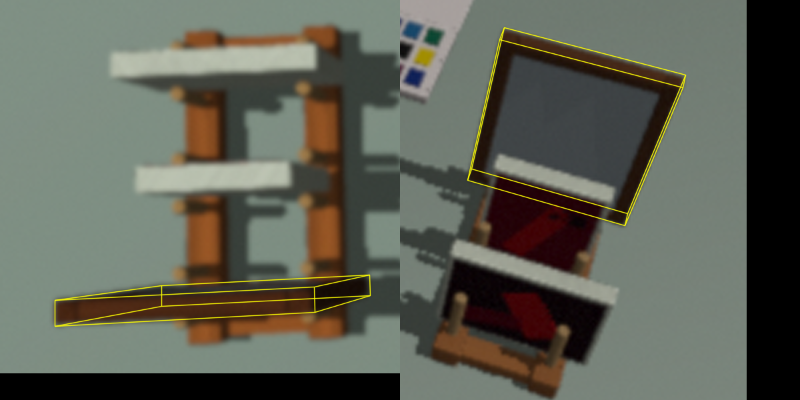

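View pics/oB.png

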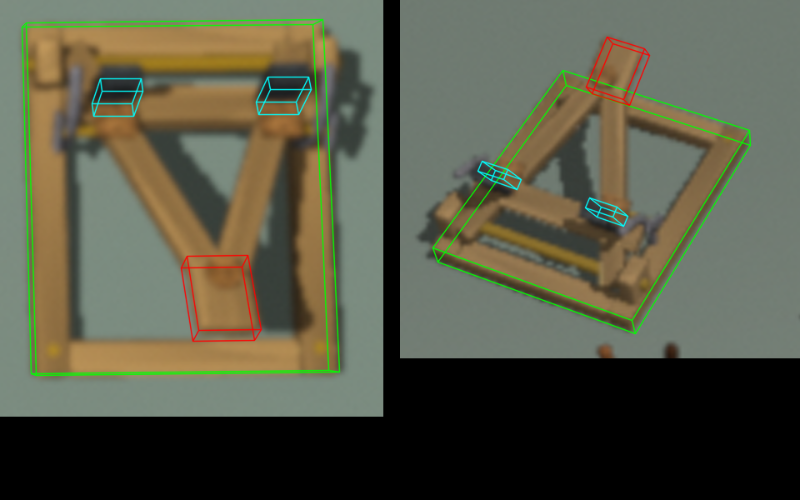

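```bash
cat >> h.py <<'E'
def goto(pos,Rm,s=None):
    s=s or ctrl.read_state(); R0=R.from_rotvec(s['tool_rot']).as_matrix()
    d=R0.T@(np.array(pos)-s['tool_pos'])/.3; w=R.from_matrix(R0.T@Rm).as_rotvec()
    print('shift',d,'turn',w/(np.pi/2),'rows>=',max(np.linalg.norm(d)*.3/.05,np.degrees(np.linalg.norm(w))/8.59))
def toolR(xdir,ydir):
    y=np.array(ydir,float);y/=np.linalg.norm(y); x=np.array(xdir,float); x-=y*(x@y); x/=np.linalg.norm(x); return np.column_stack([x,y,np.cross(x,y)])
E
python3 - <<'E'
from h import *
s=ctrl.read_state(); print(R.from_rotvec(s['tool_rot']).as_matrix())
f=np.load('fit.npz'); e=f['e']; 
print('head now',leaf2w([0,0,.15],e,e[3]),'pad',leaf2w([.011,0,.137],e,e[3]),'up',leaf2w([0,0,.15],e,1.309))
for sg in(1,-1): goto([.49,-.2285,.23],toolR([-np.sin(e[2])*sg,sg*np.cos(e[2]),0],[0,0,-1]))
E
```

```text
[[ 0.3605 -0.0006  0.9327]
 [-0.9327  0.0012  0.3605]
 [-0.0014 -1.     -0.0001]]
head now [[ 0.4911 -0.2282  0.0946]] pad [[ 0.5076 -0.2281  0.0989]] up [[ 0.5877 -0.2276  0.1749]]
shift [-1.116  -0.1441  1.2491] turn [-0.0012 -1.7689 -0.0003] rows>= 18.533494618542658
shift [-1.116  -0.1441  1.2491] turn [ 0.0002  0.2311 -0.0008] rows>= 10.087018910476726
```

step_arm --pt "-0.6 -0.15 0.65 0 0.231 0 1" --pt "-0.6 -0.15 0.65 0 0.231 0 1" --pt "-0.6 -0.15 0.65 0 0.231 0 1" --pt "-0.6 -0.15 0.65 0 0.231 0 1" --pt "-0.6 -0.15 0.65 0 0.231 0 1" --pt "-0.6 -0.15 0.65 0 0.231 0 1"

```text
t: 0.7
tool_pos: [0.3808, -0.4329, 0.2321]
tool_rot: [-1.212, 1.202, -1.199]
contact_force: [-0.7, 0.2, 0.2]
grip_width: 0.093
```

```bash
python3 - <<'E'
from h import *
f=np.load('fit.npz'); e=f['e']; s=ctrl.read_state(); print(s['t'],s['tool_pos'],s['joint_pos'])
Rm=toolR([np.sin(e[2]),-np.cos(e[2]),0],[0,0,-1])
goto([.488,-.2285,.20],Rm); goto([.488,-.2285,.079],Rm)
E
```

```text
0.7 [ 0.3808 -0.4329  0.2321] [ 0.6945  0.3717  0.0796  1.8983 -0.0407  0.8747 -0.7647]
shift [-0.677   0.1092  0.3649] turn [-0.0003  0.0034 -0.0018] rows>= 4.661007692480608
shift [-0.6759  0.5125  0.3647] turn [-0.0003  0.0034 -0.0018] rows>= 5.539956250318315
```

step_arm --pt "-0.676 0.11 0.367 0 0.003 0 1" --pt "-0.676 0.11 0.367 0 0.003 0 1" --pt "-0.676 0.11 0.367 0 0.003 0 1" --pt "-0.676 0.11 0.367 0 0.003 0 1" --pt "-0.676 0.11 0.367 0 0.003 0 1" --pt "-0.676 0.11 0.367 0 0.003 0 1" --pt "-0.676 0.25 0.367 0 0.003 0 1" --pt "-0.676 0.38 0.367 0 0.003 0 1" --pt "-0.676 0.47 0.367 0 0.003 0 1" --pt "-0.676 0.518 0.367 0 0.003 0 1" --pt "-0.676 0.518 0.367 0 0.003 0 1"

```text
t: 1.8
tool_pos: [0.487, -0.2288, 0.0754]
tool_rot: [-1.212, 1.209, -1.2]
contact_force: [-0.5, -1.1, 0.6]
grip_width: 0.0932
```

```bash
python3 - <<'E'
from h import *
t=ctrl.capture('top'); s=ctrl.capture('scene'); cv2.imwrite('pics/top1.png',t)
crop('top',t,380,200,540,340,2.5,'a'); crop('scene',s,170,130,310,270,2.5,'b')
a=cv2.imread('pics/a.png');b=cv2.imread('pics/b.png'); cv2.imwrite('pics/v1.png',np.hstack([a,b]))
E
```

```text
(no output)
```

View pics/v1.png

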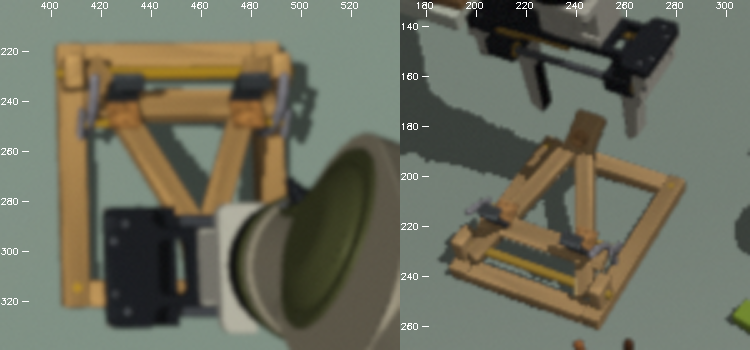

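```bash
python3 - <<'E'
from h import *
print(proj('scene',[[.487,-.2288-.05,.0754],[.487,-.2288+.05,.0754],[.487,-.2288,.0754]]))
E
```

```text
[[230.0134 180.4976]
 [264.3868 191.6606]
 [247.0226 186.0214]]
```

step_arm --pt "0 0 0 0 0 0 -1" --pt "0 0 0 0 0 0 -1" --pt "0 0 0 0 0 0 -1" --pt "0 0 0 0 0 0 -1" --pt "0 0 0 0 0 0 -1" --pt "0 0 0 0 0 0 -1" --newtons 30

```text
t: 2.5
tool_pos: [0.4885, -0.2291, 0.0776]
tool_rot: [-1.21, 1.206, -1.203]
contact_force: [-0.2, -0.3, 0.1]
grip_width: 0.0496
```

step_arm --pt "0 0 0 0 0 0 -1" --pt "0 0 0 0 0 0 -1" --pt "0 0 0 0 0 0 -1" --pt "0 0 0 0 0 0 -1"

```text
t: 2.9
tool_pos: [0.4885, -0.2293, 0.0776]
tool_rot: [-1.21, 1.206, -1.203]
contact_force: [-0.5, -1.3, -0.1]
grip_width: 0.0306
```

```bash
python3 - <<'E'
from h import *
t=ctrl.capture('top'); s=ctrl.capture('scene'); cv2.imwrite('pics/scene2.png',s)
crop('top',t,380,200,540,340,2.5,'a'); crop('scene',s,190,110,290,210,3.5,'b')
a=cv2.imread('pics/a.png');b=cv2.imread('pics/b.png'); cv2.imwrite('pics/v2.png',np.hstack([a,b]))
print(ctrl.read_state())
E
```

```text
{'t': 3.0, 'joint_pos': array([ 0.3225,  0.5368,  0.0184,  2.1205, -0.0252,  0.4852, -1.2046]), 'dq': array([-0.0011,  0.0006, -0.0007,  0.0009,  0.0018, -0.0015,  0.0016]), 'joint_efforts': array([ -0.7928, -61.1468,   0.8463, -14.3285,  -0.2604,   0.1235,
        -0.0063]), 'tool_pos': array([ 0.4885, -0.2293,  0.0776]), 'tool_rot': array([-1.21  ,  1.2061, -1.2033]), 'contact_force': array([-0.5163, -3.0594, -1.2181]), 'ft_torque': array([-0.3107,  0.0022,  0.0097]), 'grip_width': 0.030253434140943957}
```

View pics/v2.png

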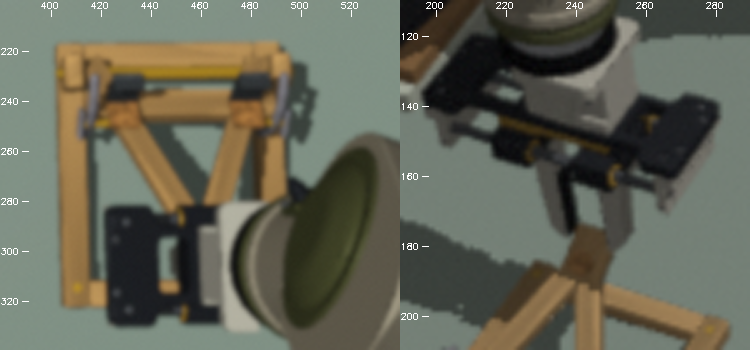

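```bash
python3 - <<'E'
from h import *
s=cv2.imread('pics/scene2.png')
im=cv2.resize(s,None,fx=4,fy=4,interpolation=cv2.INTER_CUBIC)
f=np.load('fit.npz'); e=f['e']
c,E=box((-.007,.007),(-.016,.016),(.125,.167)); draw('scene',im,leaf2w(c,e,e[3]),E,(0,0,255))
c,E=box((.4885-.0075,.4885+.0075),(-.2293-.016,-.2293+.016),(.0776,.0776+.04)); draw('scene',im,c,E,(0,255,0))
cv2.imwrite('pics/v3.png',cv2.resize(im[560:860,820:1120],None,fx=2,fy=2))
E
```

```text
(no output)
```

View pics/v3.png

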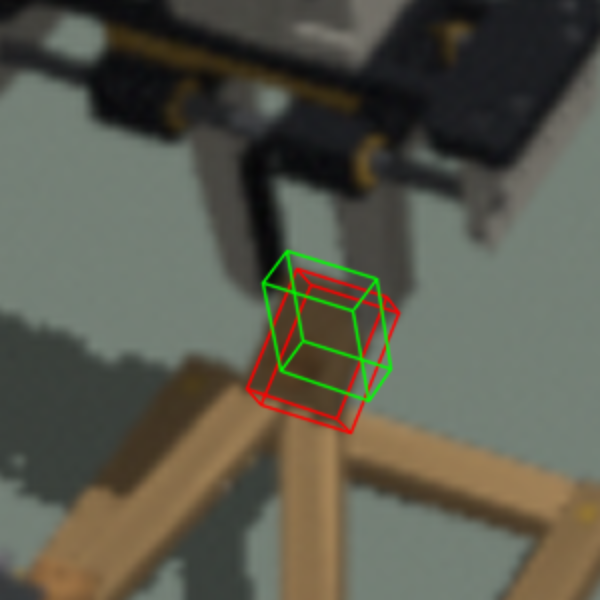

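step_arm --pt "0 0 0 0 0 0 0" --pt "0 0 0 0 0 0 0" --pt "0 0 0 0 0 0 0" --pt "0 0.02 0 0 0 0 0" --pt "0 0.04 0.01 0 0 0 0" --pt "0 0.05 0.015 0 0 0 0" --pt "0 0.05 0.015 0 0 0 0"

```text
t: 3.7
tool_pos: [0.493, -0.229, 0.0618]
tool_rot: [-1.21, 1.207, -1.202]
contact_force: [0.7, 0.3, -0.2]
grip_width: 0.0466
```

```bash
python3 - <<'E'
from h import *
s=ctrl.capture('scene'); cv2.imwrite('pics/scene3.png',s); st=ctrl.read_state(); p=st['tool_pos'];g=st['grip_width'];print(p,g,st['contact_force'])
im=cv2.resize(s,None,fx=4,fy=4,interpolation=cv2.INTER_CUBIC)
f=np.load('fit.npz'); e=f['e']
c,E=box((-.007,.007),(-.016,.016),(.125,.167)); draw('scene',im,leaf2w(c,e,e[3]),E,(0,0,255))
for a in(1,-1):
    c,E=box((p[0]-.0075,p[0]+.0075),(p[1]+a*g/2,p[1]+a*(g/2+.017)),(p[2],p[2]+.04)); draw('scene',im,c,E,(0,255,0))
cv2.imwrite('pics/v4.png',cv2.resize(im[560:860,820:1120],None,fx=2,fy=2))
E
```

```text
[ 0.4929 -0.2291  0.0621] 0.04701254956878001 [ 0.7288  0.3518 -0.4606]
```

View pics/v4.png

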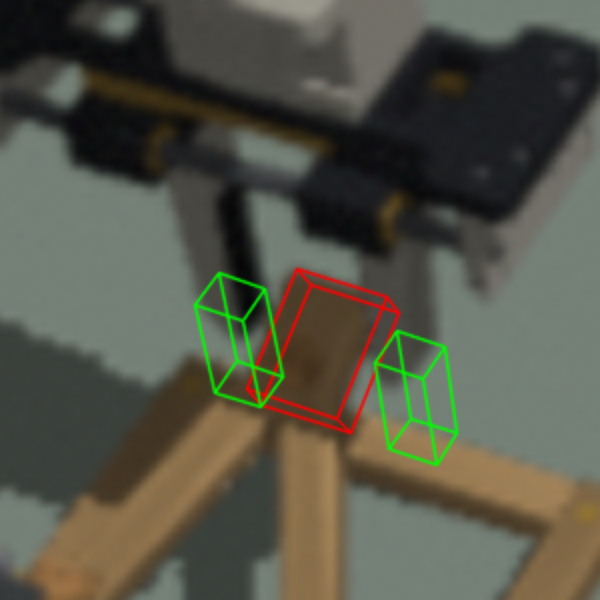

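step_arm --pt "0 0 0 0 0 0 -1" --pt "0 0 0 0 0 0 -1" --pt "0 0 0 0 0 0 -1" --pt "0 0 0 0 0 0 -1" --pt "0 0 0 0 0 0 -1" --newtons 35

```text
t: 4.25
tool_pos: [0.493, -0.2293, 0.0622]
tool_rot: [-1.21, 1.207, -1.203]
contact_force: [0.2, -1.4, 0.2]
grip_width: 0.0316
```

```bash
python3 - <<'E'
from h import *
st=ctrl.read_state(); p=st['tool_pos']; print(p,st['grip_width'],st['contact_force'],st['ft_torque'])
f=np.load('fit.npz'); e=f['e']; R0=R.from_rotvec(st['tool_rot']).as_matrix()
h0=leaf2w([0,0,.15],e,e[3])[0]
for th in np.linspace(e[3],1.33,12): print(round(th,3),R0.T@(leaf2w([0,0,.15],e,th)[0]-h0)/.3)
E
```

```text
[ 0.493  -0.2293  0.0622] 0.031602346799382036 [ 0.2494 -1.3651  0.2201] [-0.1933  0.0026 -0.0342]
0.445 [0. 0. 0.]
0.525 [-0.0001 -0.0356  0.0187]
0.606 [-0.0002 -0.0695  0.0403]
0.686 [-0.0003 -0.1017  0.0645]
0.767 [-0.0003 -0.1317  0.0912]
0.847 [-0.0004 -0.1596  0.1202]
0.928 [-0.0005 -0.185   0.1514]
1.008 [-0.0006 -0.2078  0.1845]
1.089 [-0.0006 -0.2279  0.2194]
1.169 [-0.0007 -0.2451  0.2557]
1.25 [-0.0007 -0.2593  0.2933]
1.33 [-0.0007 -0.2705  0.332 ]
```

step_arm --pt "0 -0.018 0.009 0 0 0 -1" --pt "0 -0.036 0.019 0 0 0 -1" --pt "0 -0.053 0.029 0 0 0 -1" --pt "0 -0.07 0.04 0 0 0 -1" --pt "0 -0.086 0.052 0 0 0 -1" --pt "0 -0.102 0.065 0 0 0 -1" --pt "0 -0.117 0.078 0 0 0 -1" --pt "0 -0.132 0.091 0 0 0 -1"

```text
t: 5.05
tool_pos: [0.5204, -0.2292, 0.102]
tool_rot: [-1.211, 1.207, -1.203]
contact_force: [4.4, -1.5, -17.2]
grip_width: 0.0319
```

```bash
python3 - <<'E'
from h import *
s=ctrl.capture('scene'); t=ctrl.capture('top'); st=ctrl.read_state(); p=st['tool_pos'];g=st['grip_width'];print(p,g,st['contact_force'],st['ft_torque'])
im=cv2.resize(s,None,fx=4,fy=4,interpolation=cv2.INTER_CUBIC)
f=np.load('fit.npz'); e=f['e']
c,E=box((-.007,.007),(-.016,.016),(.125,.167)); draw('scene',im,leaf2w(c,e,.767),E,(0,0,255))
cv2.imwrite('pics/v5.png',cv2.resize(im[460:1060,700:1180],None,fx=1,fy=1))
E
```

```text
[ 0.5211 -0.2292  0.1026] 0.03161770086291032 [ 2.9395 -0.1027 -5.5733] [-0.138  -0.4919 -0.0421]
```

View pics/v5.png

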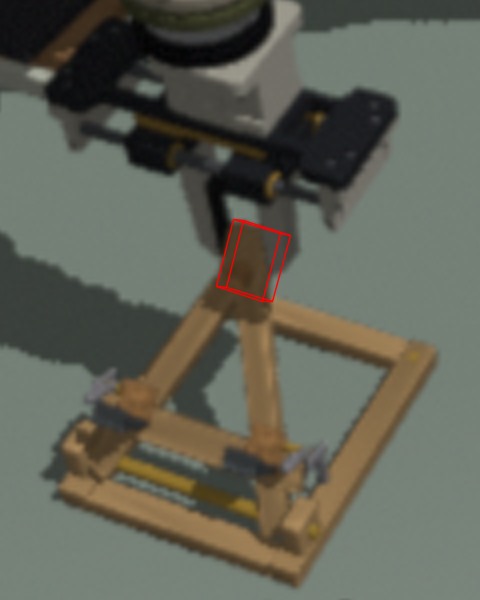

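step_arm --pt "0 -0.014 0.014 0 0 0 -1" --pt "0 -0.028 0.029 0 0 0 -1" --pt "0 -0.041 0.045 0 0 0 -1" --pt "0 -0.053 0.06 0 0 0 -1" --pt "0 -0.065 0.077 0 0 0 -1" --pt "0 -0.076 0.093 0 0 0 -1" --pt "0 -0.086 0.11 0 0 0 -1" --pt "0 -0.096 0.128 0 0 0 -1" --pt "0 -0.105 0.146 0 0 0 -1" --pt "0 -0.113 0.165 0 0 0 -1"

```text
t: 6.15
tool_pos: [0.5702, -0.229, 0.1366]
tool_rot: [-1.211, 1.207, -1.203]
contact_force: [-3.9, -2.3, -13.6]
grip_width: 0.0315
```

```bash
cat > lk.py <<'E'
from h import *
import sys
th=float(sys.argv[1]); nm=sys.argv[2]
s=ctrl.capture('scene'); st=ctrl.read_state(); p=st['tool_pos'];g=st['grip_width'];print(st['t'],p,g,st['contact_force'],st['ft_torque'])
cv2.imwrite(f'pics/{nm}_s.png',s)
im=cv2.resize(s,None,fx=4,fy=4,interpolation=cv2.INTER_CUBIC)
f=np.load('fit.npz'); e=f['e']
c,E=box((-.007,.007),(-.016,.016),(.125,.167)); draw('scene',im,leaf2w(c,e,th),E,(0,0,255))
for q in(1,-1):
        c,E=box((.011,.037),(q*.045-.011,q*.045+.011),(.034,.042)); draw('scene',im,leaf2w(c,e,th),E,(255,255,0))
cv2.imwrite(f'pics/{nm}.png',im[460:1060,700:1180])
E
python3 lk.py 1.2 v6
```

```text
6.2 [ 0.5715 -0.229   0.1371] 0.031353691649131356 [ -2.6418  -2.1829 -10.2796] [-0.4324  1.0217 -0.0155]
```

View pics/v6.png

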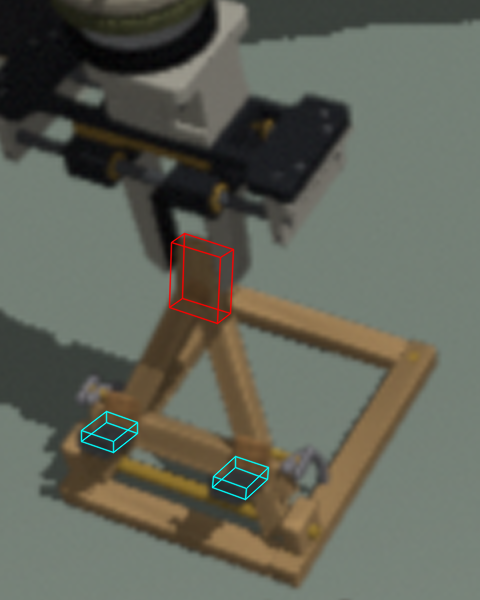

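step_arm --pt "0 -0.004 0.02 0 0 0 -1" --pt "0 -0.008 0.04 0 0 0 -1" --pt "0 -0.011 0.06 0 0 0 -1" --pt "0 -0.013 0.075 0 0 0 -1" --pt "0 -0.014 0.085 0 0 0 -1"

```text
t: 6.7
tool_pos: [0.5946, -0.2289, 0.1434]
tool_rot: [-1.212, 1.209, -1.201]
contact_force: [-21.6, 1.6, 15.6]
grip_width: 0.0316
```

```bash
python3 lk.py 1.309 v7
```

```text
6.75 [ 0.5945 -0.2289  0.1434] 0.031650845393906786 [-15.7827   0.7722  12.4089] [0.2605 3.8449 0.0679]
```

View pics/v7.png

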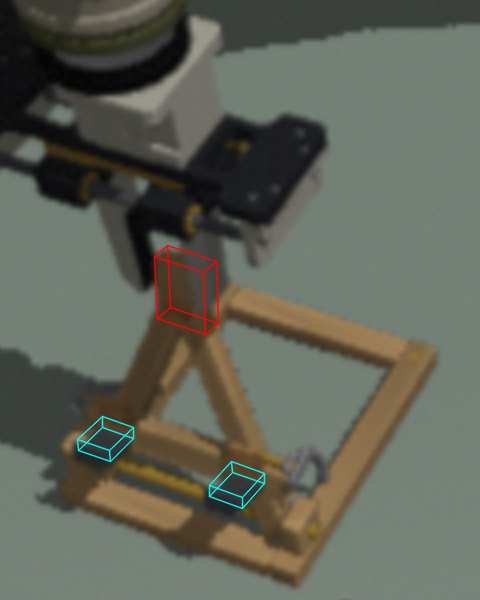

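step_arm --pt "0 0 0 0 0 0 0.3" --pt "0 0 0 0 0 0 0.3" --pt "0 0 0 0 0 0 0.3" --pt "0 0 0 0 0 0 0.3" --pt "0 -0.1 0 0 0 0 0.3" --pt "0 -0.25 0 0 0 0 0.3" --pt "0 -0.4 0 0 0 0 0.3" --pt "0 -0.5 0 0 0 0 0.3" --pt "0 -0.6 0 0 0 0 0.3" --pt "0 -0.6 0 0 0 0 0.3"

```text
t: 7.75
tool_pos: [0.5974, -0.23, 0.3281]
tool_rot: [-1.208, 1.203, -1.206]
contact_force: [0.5, -0.4, -0.4]
grip_width: 0.0604
```

```bash
python3 - <<'E'
from h import *
f=np.load('fit.npz'); m=f['m']; st=ctrl.read_state(); print(st['t'],st['tool_pos'],st['joint_pos'],st['contact_force'])
top=mir2w([0,0,.19],m)[0]; print('mirror top',top)
xd=np.array([np.cos(m[2]),np.sin(m[2]),0])
for sg in(1,-1):
    goto([top[0],top[1],.33],toolR(sg*xd,[0,0,-1]))
E
```

```text
7.75 [ 0.5974 -0.23    0.3281] [ 0.2419  0.3725  0.0551  1.6373 -0.0243  1.129  -1.2617] [ 0.487  -0.3929 -0.4435]
mirror top [0.4606 0.2405 0.214 ]
shift [-1.5709 -0.0067 -0.4472] turn [-0.0023 -1.0259  0.0015] rows>= 10.74912734988497
shift [-1.5709 -0.0067 -0.4472] turn [-0.0015  0.9741 -0.0023] rows>= 10.205520936557242
```

step_arm --pt "-0.8 -0.01 -0.25 0 -0.6 0 0.3" --pt "-0.8 -0.01 -0.25 0 -0.6 0 0.3" --pt "-0.8 -0.01 -0.25 0 -0.6 0 0.3" --pt "-0.8 -0.01 -0.25 0 -0.6 0 0.3" --pt "-0.8 -0.01 -0.25 0 -0.6 0 0.3" --pt "-0.8 -0.01 -0.25 0 -0.6 0 0.3" --pt "-0.8 -0.01 -0.25 0 -0.6 0 0.3"

```text
t: 8.45
tool_pos: [0.5205, 0.0116, 0.3307]
tool_rot: [-1.514, 0.478, -0.483]
contact_force: [0.3, -1.0, -0.1]
grip_width: 0.0605
```

```bash
python3 - <<'E'
from h import *
f=np.load('fit.npz'); m=f['m']; st=ctrl.read_state(); print(st['t'],st['tool_pos'],st['joint_pos'],st['contact_force'])
top=mir2w([0,0,.19],m)[0]
xd=np.array([np.cos(m[2]),np.sin(m[2]),0])
goto([top[0],top[1],.29],toolR(xd,[0,0,-1]))
t=ctrl.capture('top'); s=ctrl.capture('scene'); cv2.imwrite('pics/top8.png',t); cv2.imwrite('pics/scene8.png',s)
e=f['e']
I={n:cv2.resize(cv2.imread(f'pics/{n}8.png'),None,fx=4,fy=4,interpolation=cv2.INTER_CUBIC) for n in('top','scene')}
I0={n:I[n].copy() for n in I}
for n in I:
    c,E=box((-.007,.007),(-.016,.016),(.125,.167)); draw(n,I[n],leaf2w(c,e,1.309),E,(0,0,255))
    for q in(1,-1):
        c,E=box((.011,.037),(q*.045-.011,q*.045+.011),(.034,.042)); draw(n,I[n],leaf2w(c,e,1.309),E,(255,255,0))
w=lambda D:np.hstack([D['top'][820:1360,1580:2040],D['scene'][600:1140,720:1180]])
cv2.imwrite('pics/v8.png',cv2.resize(w(I),(800,470)));cv2.imwrite('pics/v8r.png',cv2.resize(w(I0),(800,470)))
E
```

```text
8.45 [0.5205 0.0116 0.3307] [ 0.0531  0.212  -0.2256  1.8677  0.0532  1.0636 -0.8068] [ 0.3241 -1.003  -0.1293]
shift [-0.603   0.136   0.5084] turn [-0.0015 -0.42    0.0022] rows>= 4.801906229673813
```

View pics/v8.png

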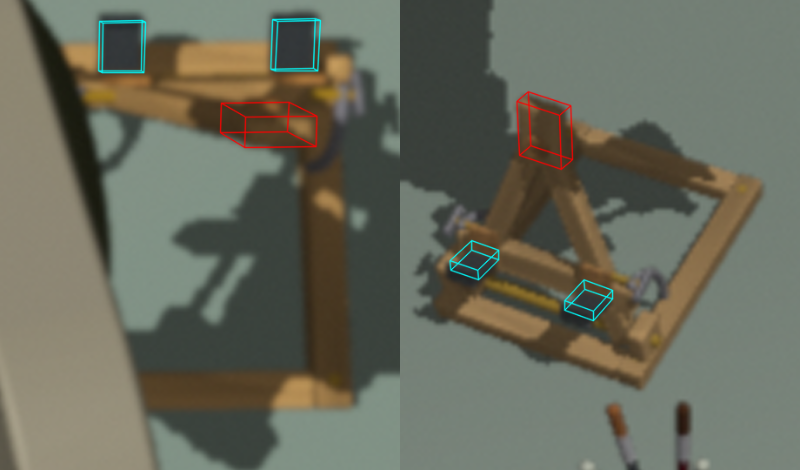

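View pics/v8r.png

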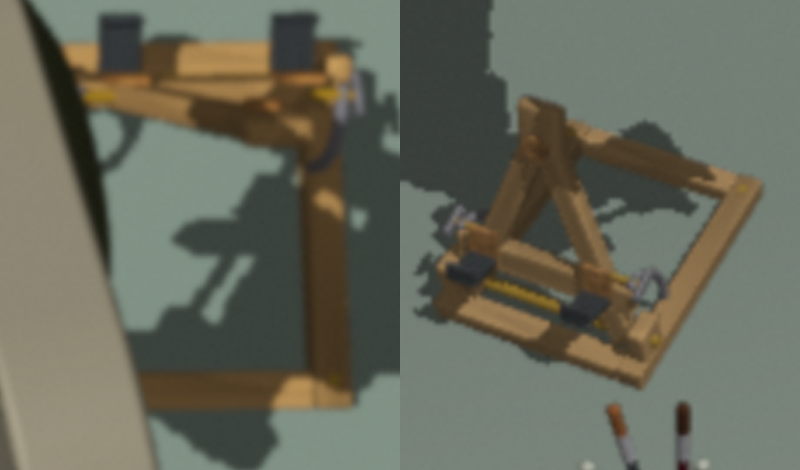

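step_arm --pt "-0.603 0.0 0.508 0 -0.42 0 0.1" --pt "-0.603 0.0 0.508 0 -0.42 0 0.1" --pt "-0.603 0.0 0.508 0 -0.42 0 0.1" --pt "-0.603 0.0 0.508 0 -0.42 0 0.1" --pt "-0.603 0.0 0.508 0 -0.42 0 0.1" --pt "-0.603 0.136 0.508 0 -0.42 0 0.1" --pt "-0.603 0.136 0.508 0 -0.42 0 0.1"

```text
t: 9.25
tool_pos: [0.4605, 0.2385, 0.286]
tool_rot: [-1.573, -0.028, 0.032]
contact_force: [0.6, -0.2, -1.7]
grip_width: 0.0512
```

```bash
cat > lm.py <<'E'
from h import *
import sys
nm=sys.argv[1]
t=ctrl.capture('top');s=ctrl.capture('scene'); st=ctrl.read_state(); p=st['tool_pos'];g=st['grip_width'];print(st['t'],p,g,st['contact_force'],st['ft_torque'],st['joint_pos'])
cv2.imwrite(f'pics/{nm}_s.png',s);cv2.imwrite(f'pics/{nm}_t.png',t)
f=np.load('fit.npz'); m=f['m']; R0=R.from_rotvec(st['tool_rot']).as_matrix()
im={'top':t,'scene':s}
for n in im:
    im[n]=cv2.resize(im[n],None,fx=4,fy=4,interpolation=cv2.INTER_CUBIC)
    for a in(1,-1):
        c,E=box(sorted((a*g/2,a*(g/2+.017))),(-.04,0),(-.0075,.0075)); draw(n,im[n],c@R0.T+p,E,(0,255,0))
    if len(sys.argv)<3:
        c,E=box((-.007,.007),(-.0725,.0725),(0,.19)); draw(n,im[n],mir2w(c,m),E,(0,255,255))
cv2.imwrite(f'pics/{nm}.png',cv2.resize(np.hstack([im['top'][1000:1500,400:1100],im['scene'][500:1000,1400:2100]]),(1400*4//7,500*4//7)))
E
python3 lm.py v9
```

```text
9.35 [0.4627 0.2383 0.2895] 0.05156076278979265 [-0.4365 -0.4014 -0.0991] [ 0.0235 -0.0288 -0.0509] [-0.2261  0.2689 -0.4544  1.9167  0.1415  0.9858 -0.7085]
```

View pics/v9.png

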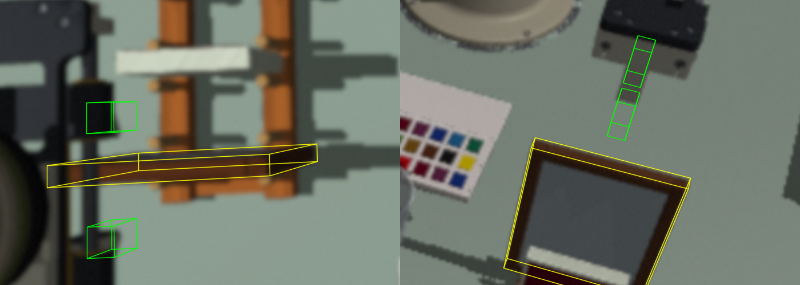

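```bash
python3 - <<'E'
from h import *
st=ctrl.read_state(); p=st['tool_pos'];g=st['grip_width'];R0=R.from_rotvec(st['tool_rot']).as_matrix()
t=cv2.imread('pics/v9_t.png');s=cv2.imread('pics/v9_s.png')
crop('top',t,110,255,180,325,5.5,'a'); crop('scene',s,480,110,550,180,5.5,'b')
cv2.imwrite('pics/v10.png',np.hstack([cv2.imread('pics/a.png'),cv2.imread('pics/b.png')]))
for n in('top','scene'):
    for y in(0,-.019,-.04): print(n,y,proj(n,[p+R0@[a*(g/2+o),y,b] for a in(1,-1) for o in (0,.017) for b in(-.0075,.0075)]).round(1).tolist())
E
```

```text
top 0 [[159.2, 306.7], [148.1, 307.2], [159.1, 294.0], [148.0, 294.5], [159.5, 345.5], [148.3, 346.0], [159.6, 358.4], [148.3, 358.9]]
top -0.019 [[154.6, 307.1], [143.2, 307.6], [154.5, 294.1], [143.1, 294.5], [154.9, 347.0], [143.4, 347.5], [155.0, 360.3], [143.4, 360.8]]
top -0.04 [[149.3, 307.5], [137.5, 308.0], [149.2, 294.1], [137.4, 294.6], [149.5, 348.7], [137.6, 349.2], [149.6, 362.5], [137.6, 363.0]]
scene 0 [[441.9, 178.1], [449.5, 180.1], [440.0, 184.1], [447.8, 186.1], [447.2, 160.9], [454.7, 162.8], [448.9, 155.5], [456.3, 157.3]]
scene -0.019 [[444.0, 171.1], [451.8, 173.1], [442.2, 177.1], [450.1, 179.1], [449.4, 153.8], [457.0, 155.7], [451.1, 148.4], [458.6, 150.2]]
scene -0.04 [[446.5, 163.1], [454.5, 165.1], [444.6, 169.0], [452.7, 171.1], [451.9, 145.7], [459.7, 147.6], [453.6, 140.2], [461.3, 142.1]]
```

View pics/v10.png

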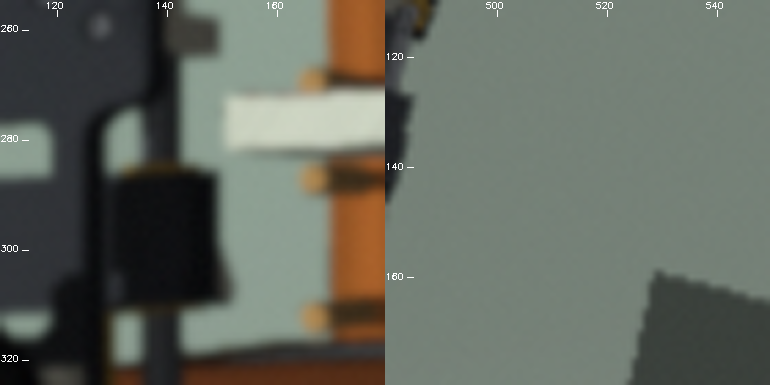

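```bash
python3 - <<'E'
from h import *
s=cv2.imread('pics/v9_s.png')
crop('scene',s,420,100,500,200,6,'b')
E
```

```text
(no output)
```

View pics/b.png

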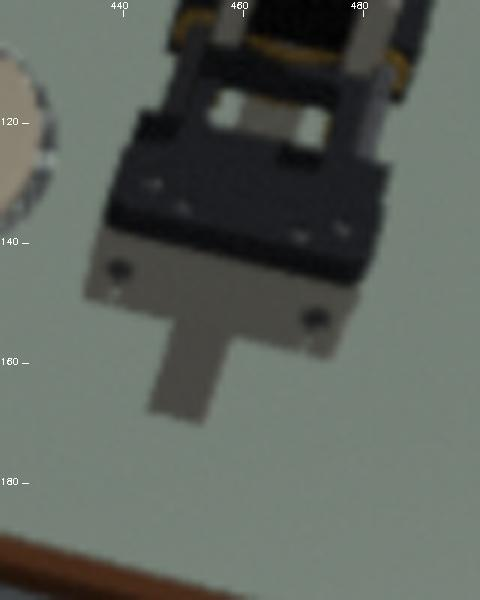

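```bash
python3 - <<'E'
from h import *
f=np.load('fit.npz'); m=f['m']; top=mir2w([0,0,.19],m)[0]
xd=np.array([np.cos(m[2]),np.sin(m[2]),0])
goto([top[0],top[1],.20],toolR(xd,[0,0,-1])); goto([top[0],top[1],.165],toolR(xd,[0,0,-1]))
E
```

```text
shift [-0.0071  0.2984  0.0075] turn [ 0.0001 -0.0065  0.0009] rows>= 1.7912068046918528
shift [-0.0073  0.415   0.0076] turn [ 0.0001 -0.0065  0.0009] rows>= 2.4909222430646873
```

step_arm --pt "-0.007 0.05 0.0075 0 -0.0065 0.001 0.1" --pt "-0.007 0.15 0.0075 0 -0.0065 0.001 0.1" --pt "-0.007 0.25 0.0075 0 -0.0065 0.001 0.1" --pt "-0.007 0.33 0.0075 0 -0.0065 0.001 0.1" --pt "-0.007 0.39 0.0075 0 -0.0065 0.001 0.1" --pt "-0.007 0.415 0.0075 0 -0.0065 0.001 0.1" --pt "-0.007 0.415 0.0075 0 -0.0065 0.001 0.1"

```text
t: 10.05
tool_pos: [0.4613, 0.2398, 0.1653]
tool_rot: [-1.571, -0.035, 0.035]
contact_force: [0.5, 0.3, 0.1]
grip_width: 0.0512
```

```bash
python3 lm.py v11; python3 - <<'E'
from h import *
s=cv2.imread('pics/v11_s.png'); crop('scene',s,390,120,510,240,5,'b')
E
```

```text
10.15 [0.4616 0.2405 0.1662] 0.05102346480401161 [-0.1844  0.174   0.1209] [ 0.0155 -0.0954  0.0135] [-0.2824  0.4103 -0.415   2.0688  0.2506  0.7083 -0.8132]
```

View pics/v11.png

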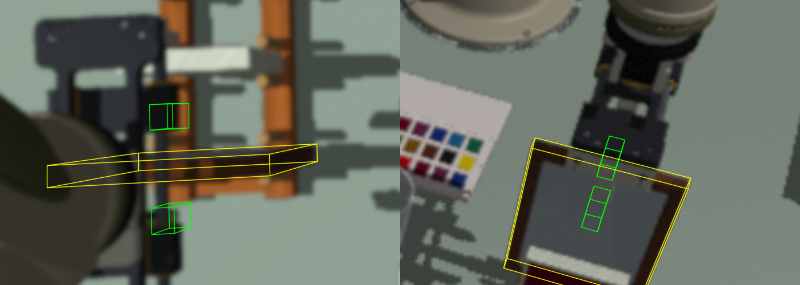

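View pics/b.png

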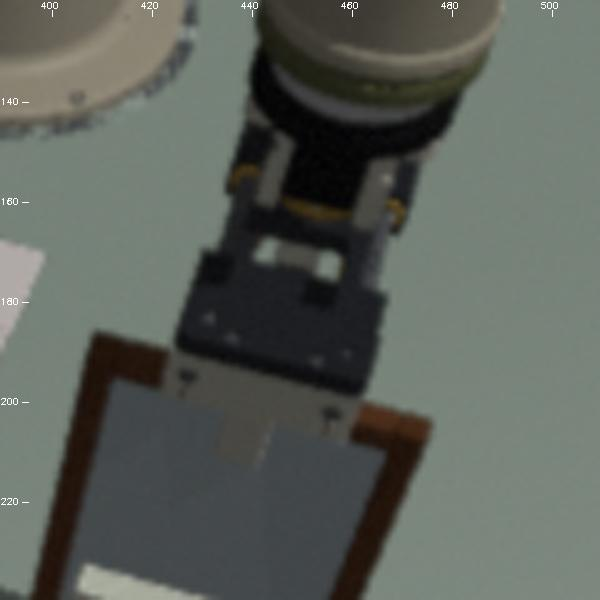

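step_arm --pt "-0.003 0.02 0 0 0 0 0.1" --pt "-0.003 0.02 0 0 0 0 -0.3" --pt "-0.003 0.02 0 0 0 0 -1" --pt "-0.003 0.02 0 0 0 0 -1" --pt "-0.003 0.02 0 0 0 0 -1" --pt "-0.003 0.02 0 0 0 0 -1" --pt "-0.003 0.02 0 0 0 0 -1" --pt "-0.003 0.02 0 0 0 0 -1" --newtons 15

```text
t: 10.95
tool_pos: [0.4609, 0.2405, 0.1602]
tool_rot: [-1.57, -0.037, 0.034]
contact_force: [1.5, -0.5, -0.3]
grip_width: 0.014
```

```bash
python3 -c "
from h import *
s=ctrl.read_state();print(s['t'],s['tool_pos'],s['tool_rot'],s['contact_force'],s['ft_torque'],s['grip_width'])"
```

```text
10.95 [0.4609 0.2405 0.1602] [-1.57   -0.0366  0.0341] [ 1.4644 -0.4717 -0.2537] [ 0.0027 -0.249  -0.0561] 0.01401506796293508
```

step_arm --pt "0 0 0 0 0 0 -1" --pt "0 0 0 0 0 0 -1" --pt "0 -0.03 0 0 0 0 -1" --pt "0 -0.08 0 0 0 0 -1" --pt "0 -0.14 0 0 0 0 -1" --pt "0 -0.2 0 0 0 0 -1" --pt "0 -0.27 0 0 0 0 -1" --pt "0 -0.34 0 0 0 0 -1" --pt "0 -0.4 0 0 0 0 -1" --pt "0 -0.44 0 0 0 0 -1" --pt "0 -0.45 0 0 0 0 -1" --pt "0 -0.45 0 0 0 0 -1" --newtons 30

```text
t: 12.15
tool_pos: [0.4605, 0.2403, 0.2952]
tool_rot: [-1.57, -0.037, 0.034]
contact_force: [-0.3, 0.1, -2.6]
grip_width: 0.0139
```

```bash
python3 lm.py v12 x; python3 - <<'E'
from h import *
s=cv2.imread('pics/v12_s.png'); crop('scene',s,370,90,530,300,2.8,'b')
t=cv2.imread('pics/v12_t.png'); crop('top',t,90,200,270,350,2.8,'a')
E
```

```text
12.25 [0.4602 0.24   0.2944] 0.013975790285495046 [-0.0209 -0.5573 -3.3512] [-0.0133 -0.1006 -0.0176] [-0.2239  0.2637 -0.462   1.9113  0.1392  0.9975 -0.7028]
```

View pics/b.png

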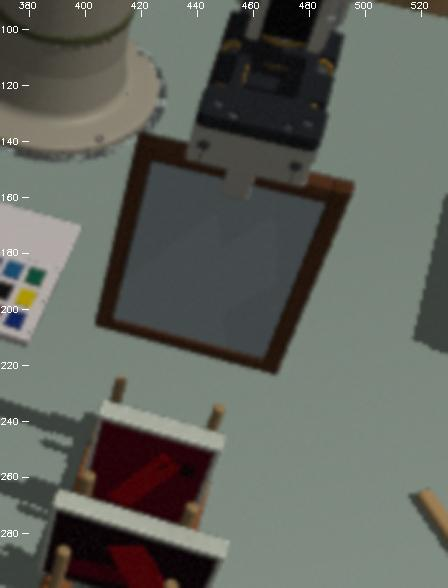

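View pics/a.png

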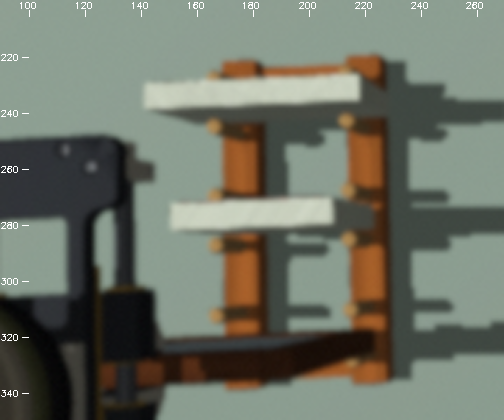

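```bash
cat > ov.py <<'E'
# overlay mirror held: mirror-in-tool offset (tool frame of gripping): mirror x=tool x, z=-tool y
from h import *
import sys
M_T=np.array([0,.163,0.0])  # mirror origin from TCP in tool axes (y along fingers): .1602-.024=.1362 placeholder
def heldpose(st,d=.1362,dx=0,dz=0,roll=0):
    R0=R.from_rotvec(st['tool_rot']).as_matrix(); o=st['tool_pos']+R0@np.array([dx,d,dz])
    Rm=R0@np.column_stack([[1,0,0],[0,0,1],[0,-1,0]]).astype(float)  # mirror x->tool x, y->tool z, z->-tool y
    # check handedness
    return o,Rm@R.from_rotvec([roll,0,0]).as_matrix()
if __name__=='__main__':
    nm=sys.argv[1]; x0,y0,x1,y1=map(int,sys.argv[2:6])
    f=np.load('fit.npz'); e=f['e']
    s=cv2.imread(f'pics/{nm}_s.png'); t=cv2.imread(f'pics/{nm}_t.png')
    st=ctrl.read_state(); o,Rm=heldpose(st); print(o,np.linalg.det(Rm),Rm)
    im=cv2.resize(s,None,fx=4,fy=4,interpolation=cv2.INTER_CUBIC)
    c,E=box((-.007,.007),(-.0725,.0725),(0,.19)); draw('scene',im,c@Rm.T+o,E,(0,255,255))
    im=im[y0*4:y1*4,x0*4:x1*4]; k=min(800/im.shape[1],600/im.shape[0]); cv2.imwrite('pics/c.png',cv2.resize(im,None,fx=k,fy=k))
E
python3 ov.py v12 380 120 510 240
```

```text
[0.4602 0.24   0.1582] 1.0 [[ 0.999  -0.045  -0.0003]
 [ 0.045   0.999   0.0002]
 [ 0.0003 -0.0003  1.    ]]
```

View pics/c.png

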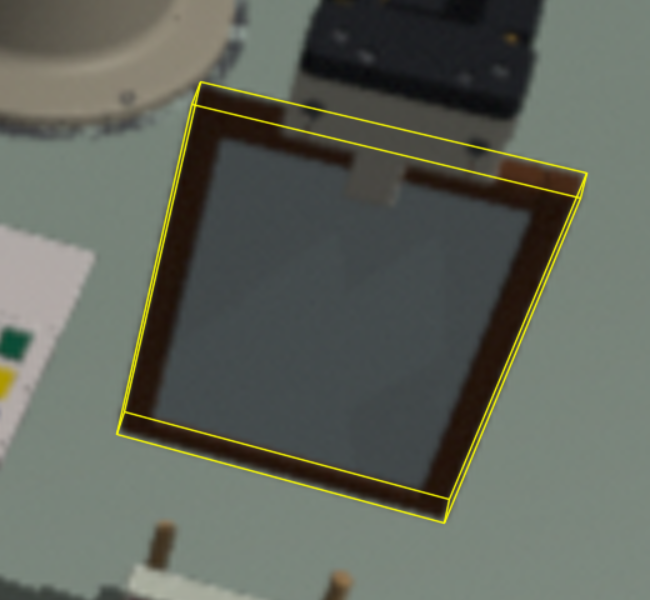

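```bash
cat > tgt.py <<'E'
from h import *
f=np.load('fit.npz'); e=f['e']; TH=1.309
def target(up,fwd,lat=0,d=.1362):
    o=leaf2w([.018+fwd,lat,.034+up],e,TH)[0]; zl=leaf2w([0,0,1],e,TH)[0]-leaf2w([0,0,0],e,TH)[0]; xl=leaf2w([1,0,0],e,TH)[0]-leaf2w([0,0,0],e,TH)[0]
    return o+zl*d, toolR(xl,-zl), o
E
python3 - <<'E'
from tgt import *
p,Rm,o=target(.165,.006); print(p,o); goto(p,Rm); print('can',onz('top',(349,140),.1))
print('seat',target(0,0)[2])
E
```

```text
[ 0.5629 -0.2277  0.36  ] [ 0.5982 -0.2275  0.2284]
shift [ 0.272  -0.2181 -1.5731] turn [-0.0031  0.0248 -0.1664] rows>= 9.667676496865107
can [ 0.7762 -0.0371  0.1   ]
seat [ 0.6351 -0.2273  0.0675]
```

step_arm --pt "0 -0.08 -0.03 0 0 0 -1" --pt "0 -0.16 -0.1 0 0.005 -0.01 -1" --pt "0 -0.22 -0.2 0 0.01 -0.03 -1" --pt "0 -0.24 -0.32 0 0.02 -0.05 -1" --pt "0 -0.24 -0.44 0 0.025 -0.08 -1" --pt "0 -0.24 -0.56 0 0.025 -0.11 -1" --pt "0 -0.24 -0.67 0 0.025 -0.14 -1" --pt "0 -0.24 -0.76 0 0.025 -0.16 -1" --pt "0 -0.24 -0.8 0 0.025 -0.1664 -1" --pt "0 -0.24 -0.8 0 0.025 -0.1664 -1"

```text
t: 13.25
tool_pos: [0.4698, -0.0016, 0.3655]
tool_rot: [-1.556, -0.206, -0.202]
contact_force: [-0.9, 0.2, -3.0]
grip_width: 0.0136
```

```bash
python3 - <<'E'
from tgt import *
st=ctrl.read_state(); print(st['t'],st['tool_pos'],st['contact_force'],st['grip_width'],st['joint_pos'])
p,Rm,o=target(.165,.008); goto(p,Rm)
E
```

```text
13.25 [ 0.4698 -0.0016  0.3655] [-0.8751  0.2211 -2.9667] 0.013621877179553129 [ 0.135  -0.0195 -0.2685  2.076   0.0328  0.8267 -0.1508]
shift [ 0.3005  0.0935 -0.7548] turn [-0.0023 -0.0024 -0.0014] rows>= 4.906625710503471
```

step_arm --pt "0.0 0.0 -0.06 0 0 0 -1" --pt "0.02 0.0 -0.16 0 0 0 -1" --pt "0.06 0.01 -0.28 0 0 0 -1" --pt "0.11 0.02 -0.4 0 0 0 -1" --pt "0.17 0.04 -0.52 0 0 0 -1" --pt "0.22 0.06 -0.63 0 0 0 -1" --pt "0.27 0.08 -0.71 0 -0.002 0 -1" --pt "0.3 0.0935 -0.755 -0.002 -0.002 -0.001 -1" --pt "0.3 0.0935 -0.755 -0.002 -0.002 -0.001 -1" --pt "0.3 0.0935 -0.755 -0.002 -0.002 -0.001 -1"

```text
t: 14.25
tool_pos: [0.5647, -0.2261, 0.3597]
tool_rot: [-1.558, -0.209, -0.199]
contact_force: [-0.4, 0.4, -3.1]
grip_width: 0.0139
```

```bash
cat > lh.py <<'E'
from tgt import *
from ov import heldpose
import sys
nm=sys.argv[1]; d=float(sys.argv[2]) if len(sys.argv)>2 else .1362
t=ctrl.capture('top');s=ctrl.capture('scene'); st=ctrl.read_state(); print(st['t'],st['tool_pos'],st['contact_force'],st['ft_torque'],st['grip_width'])
cv2.imwrite(f'pics/{nm}_s.png',s);cv2.imwrite(f'pics/{nm}_t.png',t)
o,Rm=heldpose(st,d); im={'top':t,'scene':s}
for n in im:
    im[n]=cv2.resize(im[n],None,fx=4,fy=4,interpolation=cv2.INTER_CUBIC)
    c,E=box((-.007,.007),(-.0725,.0725),(0,.19)); draw(n,im[n],c@Rm.T+o,E,(0,255,255))
    for q in(1,-1):
        c,E=box((.011,.037),(q*.045-.011,q*.045+.011),(.034,.042)); draw(n,im[n],leaf2w(c,e,TH),E,(255,255,0))
cv2.imwrite(f'pics/{nm}.png',cv2.resize(np.hstack([im['top'][640:1340,1500:2100],im['scene'][360:1060,640:1240]]),None,fx=.66,fy=.66))
p,Rm,o2=target(0,0); xl,yl,zl=Rm[:,0],Rm[:,2],-Rm[:,1]
print('mirror rel seat (fwd,lat,up)',np.array([(o-o2)@xl,(o-o2)@yl,(o-o2)@zl]))
E
python3 lh.py v13; python3 - <<'E'
from tgt import *
for u,f_ in((.06,.006),(.02,.006),(.012,.006)):
    p,Rm,o=target(u,f_); goto(p,Rm)
E
```

```text
14.35 [ 0.5645 -0.226   0.3604] [-0.1866  0.5532 -2.8616] [-0.1126  0.4008 -0.0063] 0.013263186576873209
mirror rel seat (fwd,lat,up) [0.0074 0.002  0.165 ]
shift [-0.0048  0.3499 -0.0063] turn [-0.001   0.0006 -0.0007] rows>= 2.10020374989641
shift [-0.0047  0.4833 -0.0065] turn [-0.001   0.0006 -0.0007] rows>= 2.900059537575775
shift [-0.0046  0.5099 -0.0066] turn [-0.001   0.0006 -0.0007] rows>= 3.060039742808135
```

View pics/v13.png

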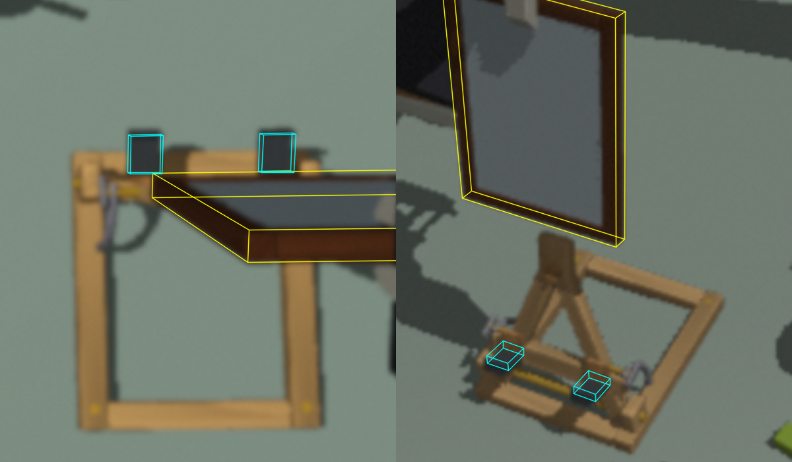

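step_arm --pt "-0.0046 0.03 -0.0065 -0.001 0 0 -1" --pt "-0.0046 0.09 -0.0065 -0.001 0 0 -1" --pt "-0.0046 0.17 -0.0065 -0.001 0 0 -1" --pt "-0.0046 0.25 -0.0065 -0.001 0 0 -1" --pt "-0.0046 0.32 -0.0065 -0.001 0 0 -1" --pt "-0.0046 0.38 -0.0065 -0.001 0 0 -1" --pt "-0.0046 0.43 -0.0065 -0.001 0 0 -1" --pt "-0.0046 0.465 -0.0065 -0.001 0 0 -1" --pt "-0.0046 0.483 -0.0065 -0.001 0 0 -1" --pt "-0.0046 0.483 -0.0065 -0.001 0 0 -1" --pt "-0.0046 0.483 -0.0065 -0.001 0 0 -1"

```text
t: 15.45
tool_pos: [0.6006, -0.2276, 0.2206]
tool_rot: [-1.561, -0.21, -0.2]
contact_force: [0.2, -0.4, -2.6]
grip_width: 0.014
```

```bash
python3 lh.py v14; python3 - <<'E'
from tgt import *
for u,f_ in((.008,.005),(.003,.004),(0,.003)):
    p,Rm,o=target(u,f_); goto(p,Rm)
E
```

```text
15.55 [ 0.6007 -0.2277  0.2209] [-0.4611 -0.8788 -2.8681] [-0.0661  0.4292 -0.016 ] 0.01353183818081392
mirror rel seat (fwd,lat,up) [ 0.0065 -0.0002  0.0208]
shift [-0.005   0.0428  0.0005] turn [0.0003 0.0005 0.0001] rows>= 0.25864279788481764
shift [-0.0083  0.0595  0.0006] turn [0.0003 0.0005 0.0001] rows>= 0.3603720435044068
shift [-0.0116  0.0695  0.0006] turn [0.0003 0.0005 0.0001] rows>= 0.42271462518827074
```

View pics/v14.png

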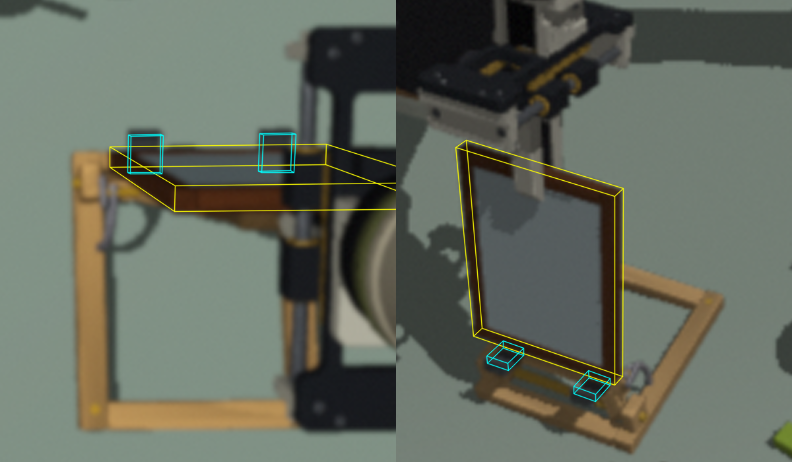

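step_arm --pt "-0.002 0.01 0 0 0 0 -1" --pt "-0.003 0.02 0 0 0 0 -1" --pt "-0.005 0.03 0 0 0 0 -1" --pt "-0.006 0.04 0 0 0 0 -1" --pt "-0.007 0.048 0 0 0 0 -1" --pt "-0.008 0.055 0 0 0 0 -1" --pt "-0.008 0.055 0 0 0 0 -1"

```text
t: 16.25
tool_pos: [0.6025, -0.2276, 0.2039]
tool_rot: [-1.561, -0.21, -0.2]
contact_force: [0.0, -0.4, -4.1]
grip_width: 0.0137
```

```bash
python3 lh.py v15; python3 - <<'E'
from h import *
s=cv2.imread('pics/v15_s.png'); crop('scene',s,170,170,330,290,5,'b')
E
```

```text
16.35 [ 0.6027 -0.2277  0.2043] [ 0.4727 -0.4522 -3.5193] [-0.0347  0.4478  0.0131] 0.013797235237035877
mirror rel seat (fwd,lat,up) [ 0.004  -0.0002  0.0043]
```

View pics/b.png

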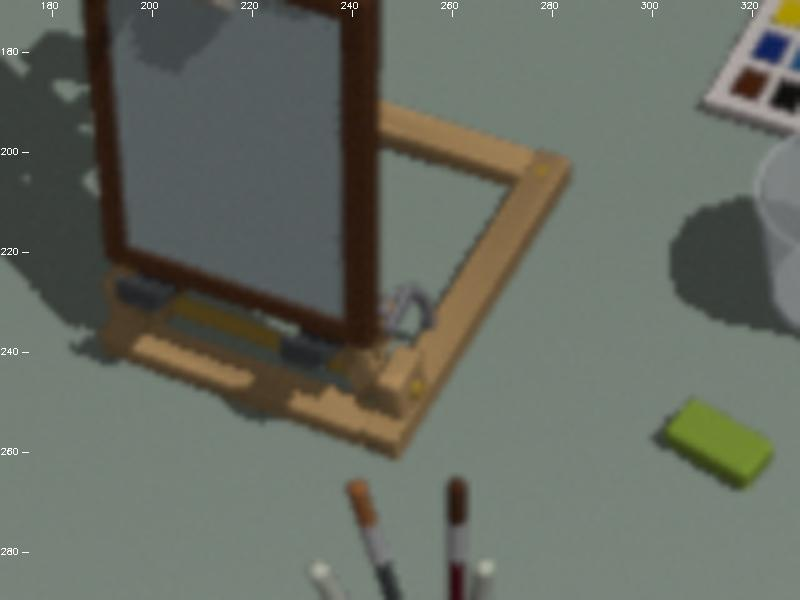

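step_arm --pt "-0.003 0 0 0 0 0 -1" --pt "-0.006 0 0 0 0 0 -1" --pt "-0.009 0 0 0 0 0 -1" --pt "-0.009 0 0 0 0 0 -1"

```text
t: 16.75
tool_pos: [0.5999, -0.2277, 0.2036]
tool_rot: [-1.561, -0.211, -0.2]
contact_force: [0.6, -0.5, -2.9]
grip_width: 0.0137
```

```bash
cat > st.py <<'E'
from tgt import *
from ov import heldpose
st=ctrl.read_state(); o,_=heldpose(st); p,Rm,o2=target(0,0); B=np.column_stack([Rm[:,0],Rm[:,2],-Rm[:,1]])
print(st['t'],'rel',B.T@(o-o2),'F leaf axes',B.T@st['contact_force'],'tq',B.T@st['ft_torque'],st['grip_width'])
E
python3 st.py
```

```text
16.75 rel [ 0.0012 -0.0003  0.0044] F leaf axes [-0.1467 -0.461  -2.9392] tq [-0.0563  0.4501  0.014 ] 0.013741850987983223
```

step_arm --pt "-0.002 0 0 0 0 0 -1" --pt "-0.004 0 0 0 0 0 -1" --pt "-0.004 0 0 0 0 0 -1"

```text
t: 17.05
tool_pos: [0.5993, -0.2278, 0.2036]
tool_rot: [-1.561, -0.211, -0.201]
contact_force: [1.5, 0.9, -3.3]
grip_width: 0.0139
```

```bash
python3 st.py
```

```text
17.05 rel [ 0.0007 -0.0003  0.0045] F leaf axes [ 0.6363  0.8857 -3.6161] tq [-0.0201 -0.0692  0.0153] 0.01394796116009149
```

step_arm --pt "-0.002 0 0 0 0 0 -1" --pt "-0.004 0 0 0 0 0 -1" --pt "-0.004 0 0 0 0 0 -1"

```text
t: 17.35
tool_pos: [0.5989, -0.2277, 0.2036]
tool_rot: [-1.561, -0.213, -0.202]
contact_force: [4.1, 0.9, -3.6]
grip_width: 0.0139
```

```bash
python3 st.py
```

```text
17.35 rel [ 0.0006 -0.0003  0.0046] F leaf axes [ 3.0815  0.8292 -4.5382] tq [ 0.0373 -0.8199 -0.0631] 0.013866802470336635
```

step_arm --pt "0.0 0.004 0 0 0 0 -1" --pt "0.0 0.008 0 0 0 0 -1" --pt "0.0 0.011 0 0 0 0 -1" --pt "0.0 0.011 0 0 0 0 -1"

```text
t: 17.75
tool_pos: [0.5999, -0.2278, 0.2004]
tool_rot: [-1.561, -0.213, -0.202]
contact_force: [3.1, -0.2, -2.0]
grip_width: 0.0135
```

```bash
python3 st.py
```

```text
17.75 rel [ 0.0008 -0.0005  0.0013] F leaf axes [ 2.5026 -0.2677 -2.79  ] tq [-0.1084 -0.5231 -0.0035] 0.013452563795192869
```

step_arm --pt "0.0 0.003 0 0 0 0 -1" --pt "0.0 0.005 0 0 0 0 -1" --pt "0.0 0.005 0 0 0 0 -1"

```text
t: 18.05
tool_pos: [0.6004, -0.2278, 0.1991]
tool_rot: [-1.561, -0.213, -0.202]
contact_force: [1.9, 0.3, 0.4]
grip_width: 0.0139
```

```bash
python3 st.py
```

```text
18.05 rel [ 0.0009 -0.0004 -0.0001] F leaf axes [ 1.8954  0.3169 -0.1239] tq [ 0.0879 -0.291   0.0049] 0.013867084820003213
```

step_arm --pt "-0.002 0.003 0 0 0 0 -1" --pt "-0.003 0.004 0 0 0 0 -1" --pt "-0.003 0.004 0 0 0 0 -1"

```text
t: 18.35
tool_pos: [0.6004, -0.2278, 0.1991]
tool_rot: [-1.562, -0.215, -0.204]
contact_force: [-1.5, 1.7, 9.2]
grip_width: 0.0136
```

```bash
python3 st.py; python3 lh.py v16 ; python3 st.py
```

```text
18.35 rel [ 0.0012 -0.0005 -0.0001] F leaf axes [0.934  1.7374 9.233 ] tq [ 0.3351 -0.0666  0.0271] 0.013604010539984902
18.45 [ 0.6004 -0.2278  0.199 ] [-1.3484  2.6236 10.3178] [ 0.317  -0.1164  0.0501] 0.013604182007509739
mirror rel seat (fwd,lat,up) [ 0.0012 -0.0005 -0.0002]
18.45 rel [ 0.0012 -0.0005 -0.0002] F leaf axes [ 1.3828  2.6315 10.3112] tq [ 0.3185 -0.1183 -0.0335] 0.013604182007509739
```

View pics/v16.png

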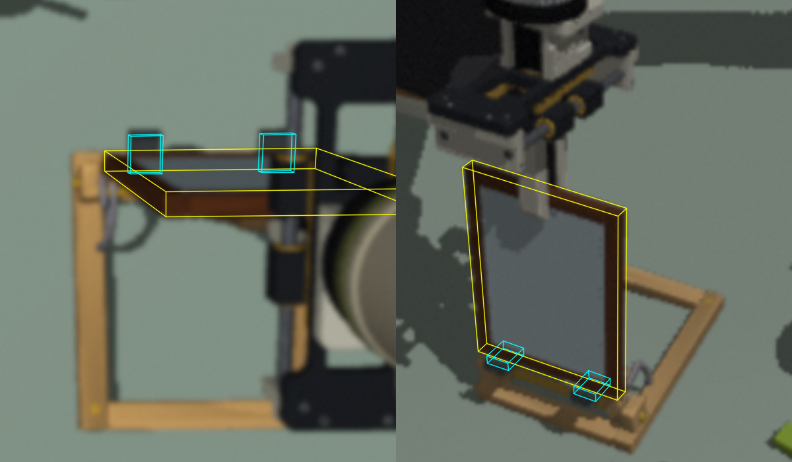

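step_arm --pt "-0.002 -0.001 0 0 0 0 -1" --pt "-0.003 -0.002 0 0 0 0 -1" --pt "-0.003 -0.002 0 0 0 0 -1"

```text
t: 18.75
tool_pos: [0.6, -0.2278, 0.1995]
tool_rot: [-1.562, -0.216, -0.205]
contact_force: [4.5, 0.5, -0.3]
grip_width: 0.0139
```

```bash
python3 st.py
```

```text
18.75 rel [ 0.001  -0.0006  0.0004] F leaf axes [ 4.2408  0.5079 -1.4905] tq [ 0.0689 -0.9813  0.0217] 0.013926471615126529
```

step_arm --pt "0 0.001 0 0 0 0 -0.6" --pt "0 0.001 0 0 0 0 -0.5" --pt "0 0.001 0 0 0 0 -0.4" --pt "0 0.001 0 0 0 0 -0.3" --pt "0 0.001 0 0 0 0 -0.3" --pt "0 0.001 0 0 0 0 -0.3" --pt "0 0.001 0 0 0 0 -0.3"

```text
t: 19.45
tool_pos: [0.6, -0.2278, 0.1992]
tool_rot: [-1.562, -0.216, -0.205]
contact_force: [-0.4, -0.7, 0.1]
grip_width: 0.0326
```

```bash
python3 st.py; python3 lh.py v17; python3 - <<'E'
from h import *
s=cv2.imread('pics/v17_s.png'); crop('scene',s,170,100,310,250,4,'b')
E
```

```text
19.45 rel [ 0.001  -0.0006  0.0001] F leaf axes [-0.3555 -0.7289  0.199 ] tq [-0.0253  0.1587  0.0519] 0.032608577822121385
19.55 [ 0.6    -0.2278  0.1992] [ 0.2229 -0.0893  0.0091] [-0.0528  0.2489 -0.0496] 0.03267586912507157
mirror rel seat (fwd,lat,up) [ 0.001  -0.0005  0.0001]
```

View pics/v17.png

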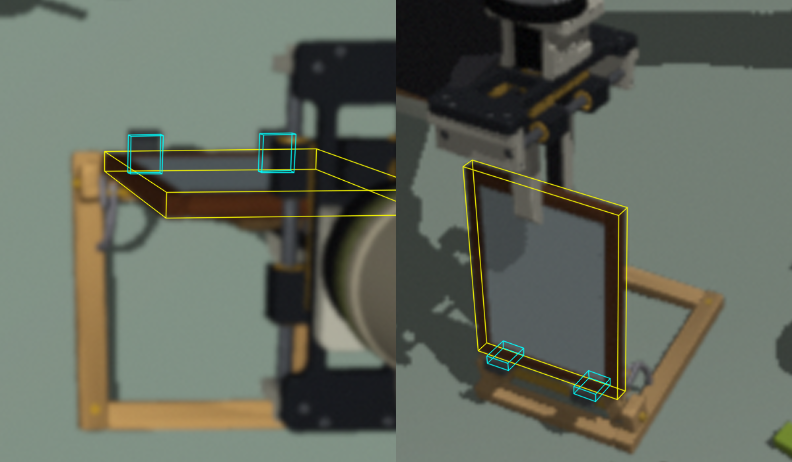

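View pics/b.png

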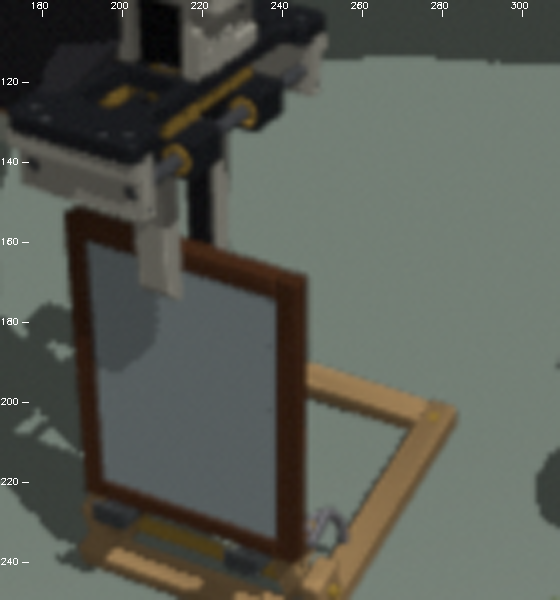

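step_arm --pt "0 -0.01 0 0 0 0 -0.2" --pt "0 -0.03 0 0 0 0 -0.2" --pt "0 -0.07 0 0 0 0 -0.2" --pt "0 -0.13 0 0 0 0 -0.2" --pt "0 -0.2 0 0 0 0 -0.2" --pt "0 -0.3 0 0 0 0 -0.2" --pt "-0.1 -0.4 0 0 0 0 -0.2" --pt "-0.25 -0.45 0 0 0 0 -0.2" --pt "-0.4 -0.5 0.15 0 0 0 -0.2" --pt "-0.5 -0.5 0.3 0 0 0 -0.2" --pt "-0.5 -0.5 0.45 0 0 0 -0.2" --pt "-0.5 -0.5 0.6 0 0 0 -0.2" --pt "-0.5 -0.5 0.75 0 0 0 -0.2" --pt "-0.5 -0.5 0.8 0 0 0 -0.2"

```text
t: 20.95
tool_pos: [0.4136, 0.0151, 0.3053]
tool_rot: [-1.561, -0.222, -0.203]
contact_force: [0.2, -1.2, 0.5]
grip_width: 0.0371
```

```bash
cat > fin.py <<'E'
from tgt import *
import sys
nm=sys.argv[1]
t=ctrl.capture('top');s=ctrl.capture('scene'); st=ctrl.read_state(); print(st['t'],st['tool_pos'],st['contact_force'])
cv2.imwrite(f'pics/{nm}_s.png',s);cv2.imwrite(f'pics/{nm}_t.png',t)
p,Rm,o=target(0,0); B=np.column_stack([Rm[:,0],Rm[:,2],-Rm[:,1]]); im={'top':t,'scene':s}
raw=[]
for n in im:
    im[n]=cv2.resize(im[n],None,fx=4,fy=4,interpolation=cv2.INTER_CUBIC); raw.append(im[n].copy())
    c,E=box((-.007,.007),(-.0725,.0725),(0,.19)); draw(n,im[n],c@B.T+o,E,(0,255,255))
for a,b,k in((im['top'],im['scene'],''),(raw[0],raw[1],'r')):
    cv2.imwrite(f'pics/{nm}{k}.png',cv2.resize(np.hstack([a[780:1180,1580:2080],b[560:1060,720:1020][:400] if 0 else cv2.resize(b[560:1060,700:1100],(400,400))]),None,fx=.88,fy=.88))
E
python3 fin.py v18
```

```text
21.05 [0.414  0.0134 0.305 ] [-0.3628 -1.1151  0.1258]
```

View pics/v18.png

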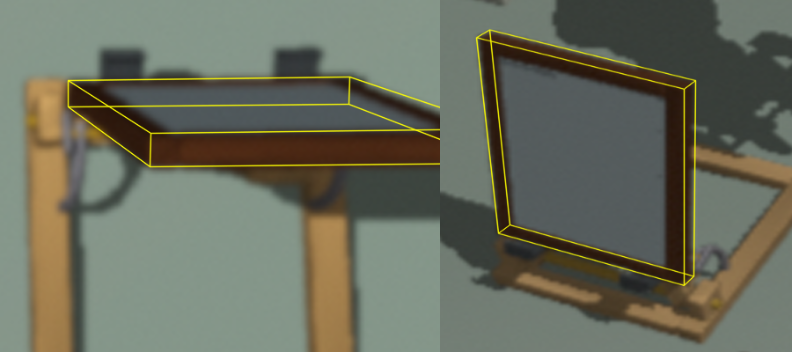

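View pics/v18r.png

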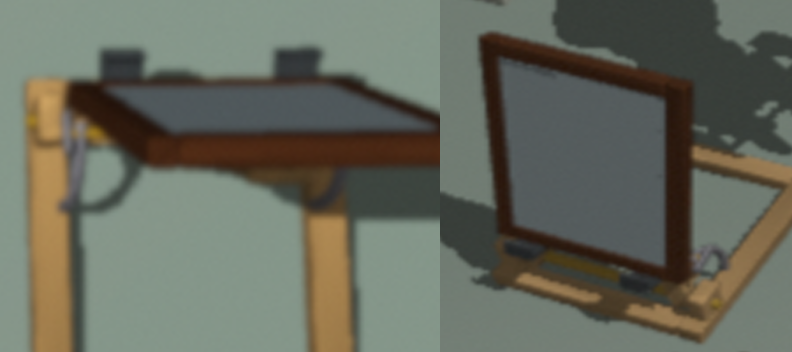

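```bash
python3 - <<'E'
from h import *
s=ctrl.capture('scene'); d=cv2.absdiff(s,cv2.imread('pics/v18_s.png')); print('diff in mirror area',d[150:260,180:260].max())
d0=cv2.absdiff(s,cv2.imread('pics/scene0.png'))
print('canvas/can/eraser/tub diff', [d0[a:b,c:e].mean().round(1) for a,b,c,e in((268,330,380,450),(290,335,240,278),(245,270,300,328),(205,235,325,355))])
cv2.imwrite('pics/v19.png',s)
E
```

```text
diff in mirror area 38
canvas/can/eraser/tub diff [np.float64(1.5), np.float64(1.3), np.float64(1.5), np.float64(2.9)]
```

View pics/v19.png

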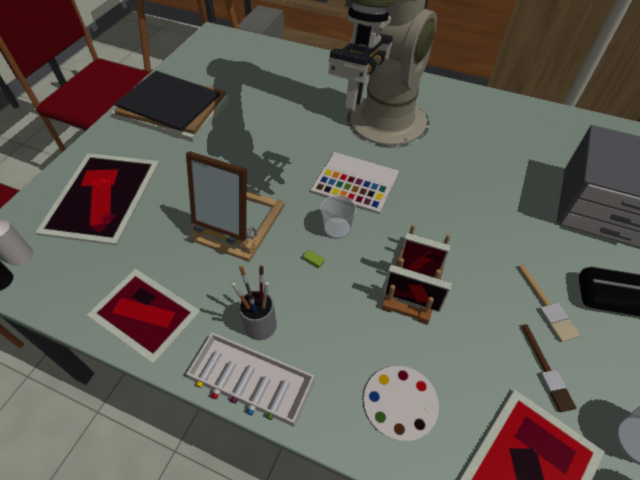

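```bash
python3 - <<'E'
from h import *
a=ctrl.capture('scene');b=ctrl.capture('scene');v=cv2.imread('pics/v19.png')
for x,y in((a,b),(a,v)):
    d=cv2.absdiff(x,y)[150:245,180:248].max(axis=2); print(d.max(),d.mean(),(d>15).sum(),np.argwhere(d>15)[:8].tolist())
st=ctrl.read_state(); print(st['t'],st['dq'],st['contact_force'])
E
```

```text
36 1.2876160990712073 5 [[0, 26], [4, 28], [6, 38], [6, 39], [6, 41]]
31 1.2592879256965945 6 [[2, 27], [5, 30], [7, 42], [10, 47], [11, 47], [11, 48]]
21.2 [ 0.0103  0.0069  0.008   0.0014  0.0008 -0.0025 -0.0031] [-0.0187 -0.594  -0.6971]
```

step_arm --pt "0 0 0 0 0 0 -0.2" --pt "0 0 0 0 0 0 -0.2" --pt "0 0 0 0 0 0 -0.2" --pt "0 0 0 0 0 0 -0.2" --pt "0 0 0 0 0 0 -0.2" --pt "0 0 0 0 0 0 -0.2" --pt "0 0 0 0 0 0 -0.2" --pt "0 0 0 0 0 0 -0.2"

```text
t: 22.0
tool_pos: [0.414, 0.0101, 0.3041]
tool_rot: [-1.562, -0.215, -0.206]
contact_force: [0.0, -0.6, -0.1]
grip_width: 0.0372
```

```bash
python3 - <<'E'
from h import *
a=ctrl.capture('scene');t=ctrl.capture('top')
g=lambda i:cv2.cvtColor(i,cv2.COLOR_BGR2GRAY).astype(np.float32)
w=cv2.createHanningWindow((80,100),cv2.CV_32F)
for n in('v18_s','v19'): print(n,cv2.phaseCorrelate(g(cv2.imread(f'pics/{n}.png'))[150:250,180:260],g(a)[150:250,180:260],w))
w=cv2.createHanningWindow((120,60),cv2.CV_32F)
print(cv2.phaseCorrelate(g(cv2.imread('pics/v18_t.png'))[205:265,410:530],g(t)[205:265,410:530],w))
E
```

```text
v18_s ((-0.014506220215693588, -0.024032244527361968), 0.93910906457901)
v19 ((0.04555309804825214, -0.021915579500642934), 0.9607282409667969)
((0.011616516131390142, -0.09039100530186417), 0.9220717106925117)
```

Nothing has moved: shifts between pictures are 0.1 pixel or less. I'm handing the job in.

```bash
python3 -c "
from bench import ctrl
print(ctrl.finish_job())"
```

```text
the job is handed in; nothing more can be done
None
```

The easel is raised and the mirror is seated on it, released, and handed in at about 22 s. No verdict is reported, so what follows is from my own checks.

**What I did**
- I pinched the easel's head block and raised the leaf until the reaction force rose to about 22 N, which I took as the stop.
- I pinched the mirror at its top edge and lifted it out of the rack. I tilted it back 15° and lowered it between the heels and lips of the shoes.
- I pressed it back onto the heels with about 4 N, and pushed it down on the ledges with a peak of about 10 N. I eased that off, then released and withdrew.

**Last checks**
- **Position:** before release, the arm reading put the mirror within about 1 mm of the ideal seat forward, sideways and up.
- **Seating:** after release, the outline of a perfectly seated mirror at a 75° leaf matched both camera views to about 1 pixel (roughly 2 mm).
- **Stillness:** pictures 1 s apart showed the mirror moving 0.1 pixel or less.
- **Other objects:** picture differences showed no sign that the water tub, brush can, eraser or front canvas had moved. I did not measure the second canvas; it looked in place by eye.

**Not checked or in disagreement**
- The loads on the shoes and head pad could not be measured directly. I inferred them from the mirror standing still in its leaning position.
- In the pictures the fingertips end about 20 to 30 mm short of the reported tool point. I gripped deeper to allow for that.
- The first pinch on the head block caught only the edge, so I gripped it again lower down.

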